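Load, spray, cover and clamp the parts-washing pot

TASK

Put every brass hose coupling on the bench (there are three or four) into the open steel wash pot, then press the black nozzle cap of the cleaner canister beside it fully down twice, letting it spring right back up each time. After that set the lid on the pot, centred and flush all round, swing the hinged half of the clamp band fully shut around lid and pot, and only then swing the latch fully shut across it; leave the other things on the bench alone.

Things in the scene. Friction and masses are not known exactly. Their poses are not given: they have to be found in the camera images.
- coupling0_center (a point): brass hose coupling, 100 g: hexagonal body 28 mm across flats (32 across corners) and 22 mm high with a round stub 20 mm across and 8 mm high on top, 30 mm in all, standing on the bench at the start. The point is half-way up (15 mm above its underside) on the axis; z points out of the stub; flats face along its own +-x and every 60 degrees from there. All four look alike; only three or four are present, an absent one is None from the start
- coupling1_center (a point): brass hose coupling, 100 g: hexagonal body 28 mm across flats (32 across corners) and 22 mm high with a round stub 20 mm across and 8 mm high on top, 30 mm in all, standing on the bench at the start. The point is half-way up (15 mm above its underside) on the axis; z points out of the stub; flats face along its own +-x and every 60 degrees from there. All four look alike; only three or four are present, an absent one is None from the start
- coupling2_center (a point): brass hose coupling, 100 g: hexagonal body 28 mm across flats (32 across corners) and 22 mm high with a round stub 20 mm across and 8 mm high on top, 30 mm in all, standing on the bench at the start. The point is half-way up (15 mm above its underside) on the axis; z points out of the stub; flats face along its own +-x and every 60 degrees from there. All four look alike; only three or four are present, an absent one is None from the start
- coupling3_center (a point): brass hose coupling, 100 g: hexagonal body 28 mm across flats (32 across corners) and 22 mm high with a round stub 20 mm across and 8 mm high on top, 30 mm in all, standing on the bench at the start. The point is half-way up (15 mm above its underside) on the axis; z points out of the stub; flats face along its own +-x and every 60 degrees from there. All four look alike; only three or four are present, an absent one is None from the start
- pot_floor (a point): centre of the inner floor of the fixed round steel wash pot, 30 mm above the bench; inside 128 mm across, 42 mm deep, walls 4 mm; z up. Its frame is the pot's: from the pot's axis the band hinge lies along +y, the swinging half of the clamp band covers the -x side, a fixed half of the band (168 mm across, its top 4 mm above the rim) the +x side, the latch lies at -y. It stands on a grey plate 210 x 190 x 10 mm
- pot_rim (a point): centre of the pot's mouth, level with its rim, 72 mm above the bench; a flange 156 mm across surrounds it
- lid_knob (a point): centre of the lid's black knob (round, 26 mm across, 28 mm high). The lid, 250 g, is a steel disc 154 mm across and 8 mm thick, with a tapered rubber plug below it, 123 mm across and 6 mm deep, that goes into the pot's mouth. The point is on the axis, 14 mm above the disc's top, 22 mm above the disc's underside (which rests on the rim) and 28 mm above the plug's underside, on which it lies on the bench at the start; z up. Seated, this point is 22 mm above pot_rim
- lid: the lid; origin at the centre of the plug's underside, z up through the knob
- band (a joint): angle of the swinging half of the aluminium clamp band, rad: 0 shut around the flange and lid, growing as it swings out (clockwise seen from above), open 0.5 to 0.9 at the start, up to 1.3; stays where it is left, friction about 0.12 Nm (1 N at the post)
- band_post (a point): grip point of the band: an upright steel post 12 mm across on the middle of the swinging half, 138 mm from the hinge. The point is 106 mm above the bench; the post's top is 20 mm above it and it is free down to 38 mm below it
- band_hinge (a point): on the band's upright hinge axis, at the height of band_post
- latch (a joint): angle of the latch arm, rad: 0 shut (lying across the band's joint), growing as it swings out (anticlockwise seen from above), open 0.8 to 1.3 at the start, up to 1.5; stays where it is left, friction 0.04 Nm
- latch_post (a point): grip point of the latch: an upright steel post 12 mm across at the arm's end, 60 mm from the pivot, 106 mm above the bench; the post's top is 20 mm above it and it is free down to 36 mm below it
- latch_pivot (a point): on the latch's upright pivot axis, at the height of latch_post
- nozzle_top (a point): centre of the top of the flat black nozzle cap (34 mm across, 20 mm high, with a small bent spout that points to the pot) on the white cleaner canister, 64 mm across, bolted to the bench on a foot 85 mm square; the cap's top is 188 mm above the bench when up
- nozzle (a joint): how far the nozzle cap is pressed down, m: 0 up, 0.007 fully down; springs back, about 2.5 N to start it and 8 N to hold it fully down
- socket: steel tool socket, plain cylinder 24 mm across, 40 mm high, standing among the couplings; not to be moved. Origin under its centre
- jar: glass jar, 72 mm across, 90 mm high, behind the pot; not to be moved. Origin under its centre
- tin: steel tin, 80 mm across, 100 mm high, behind the pot; not to be moved. Origin under its centre
- tape_roll: grey roll of tape lying flat, 90 mm across, 25 mm high; not to be moved. Origin under its centre
- spanner: spanner lying on the left; not to be moved
- driver: screwdriver lying near the robot; not to be moved
Not all that is in view belongs to the job. Leave any blue look-alike of the part that bears coupling2_center alone.

How it is judged (in metres and radians):
On the way, in this order (a step that is already met when the one before it is completed fails the run):
1. every coupling lies in the wash pot (horizontal distance between each of coupling0_center, coupling1_center, coupling2_center, coupling3_center and pot_floor below 0.06 m and z of coupling0_center in the frame of pot_floor between 0.005 and 0.032 m and z of coupling1_center in the frame of pot_floor between 0.005 and 0.032 m and z of coupling2_center in the frame of pot_floor between 0.005 and 0.032 m and z of coupling3_center in the frame of pot_floor between 0.005 and 0.032 m), for 0.2 s.
2. the nozzle cap is pressed fully down, with the pot still open (all of step 1 and value of joint nozzle above 0.0055 m and horizontal distance between lid_knob and pot_rim above 0.1 m), for 0.1 s.
3. the nozzle cap is up again (value of joint nozzle below 0.0015 m), for 0.1 s.
4. the nozzle cap is pressed fully down a second time, with the pot still open (all of step 2), for 0.1 s.
5. the nozzle cap is up once more (value of joint nozzle below 0.0015 m), for 0.1 s.
6. the lid is seated on the pot (horizontal distance between lid_knob and pot_rim below 0.004 m and z of lid_knob in the frame of pot_rim between 0.019 and 0.025 m and angle between lid_knob's own z axis and vertical below 0.04 rad and linear speed of lid below 0.02 m/s and value of joint band above 0.15 rad), for 0.2 s.
7. the band is shut around lid and pot, the latch still open (horizontal distance between lid_knob and pot_rim below 0.004 m and z of lid_knob in the frame of pot_rim between 0.019 and 0.025 m and angle between lid_knob's own z axis and vertical below 0.04 rad and value of joint band below 0.06 rad and value of joint latch above 0.3 rad), for 0.2 s.
8. the latch is shut (horizontal distance between lid_knob and pot_rim below 0.004 m and z of lid_knob in the frame of pot_rim between 0.019 and 0.025 m and angle between lid_knob's own z axis and vertical below 0.04 rad and value of joint band below 0.06 rad and value of joint latch below 0.08 rad), for 0.2 s.
At the end, for the whole second after the job is handed in: Every coupling present is in the pot; the lid is centred within 4 mm, its disc within 3 mm of resting on the rim and tilted less than 0.04 rad, at rest; the band is within 0.06 rad and the latch within 0.08 rad of shut; the nozzle cap is up (all of step 1 and all of step 8 and linear speed of lid below 0.02 m/s and value of joint nozzle below 0.0015 m); the robot touches nothing.
It fails at once if another thing on the bench (socket, jar, tin, tape roll, spanner, screwdriver) is moved more than 50 mm (distance of any of socket, jar, tin, tape_roll, spanner, driver from where it was at the start of the episode above 0.05 m).
It fails at once if the latch is shut while the band is open (value of joint latch below 0.15 rad and value of joint band above 0.15 rad).
Of coupling0, coupling1, coupling2, coupling3 only 3 to 4 are there at a start; the rules pass over those that are not, and their reading is None.
At some moment in a run one of coupling0, coupling1, coupling2, coupling3 may be knocked a few centimetres aside while the robot is not near it.
It also fails if it takes over 192 s, if anything falls off the work surface, if the arm or the gripper's body presses on something with over 40 N, if the wrist force passes 120 N, or if a joint passes its speed limit or range.

ROBOT

A 6-joint arm with a two-finger parallel gripper is mounted at the origin on the work surface. World frame = base frame: x ahead of the robot, y to its left, z up, the work surface at z = 0. Lengths are in m, angles in degrees, forces in N, time in s.
With the tool pointing down it reaches from about 0.35 to 0.875 m from the base axis. Payload 4.2 kg.
Tool frame: the origin (TCP) lies between the finger pads; the fingertips stand 11 mm ahead of it and the grasp point (between the pads) lies 8 mm behind it; z points along the fingers, y is the direction in which the jaws open and shut (so a half turn about z gives the same grasp; the last joint's range is limited). The gripper opens to 87 mm and grips with 3 to 60 N. Pads are 19 mm wide; open, the fingers measure 117 mm over their backs; the gripper's body (75 mm by 190 mm) begins 51 mm behind the grasp point.
Start: joints at [91.135, 22.042, 0.453, 0, -68.411, -14.817], TCP at [0.148, 0.607, 0.234] pointing down, gripper open.
Joint ranges: [-179.83, 179.83], [-69.29, 118.12], [-61.27, 80.66], [-181.25, 117.63], [-171.15, -9.14], [-177.46, 177.46]. Speed limits (degrees/s): [159.86, 159.86, 180, 180, 180, 180].

INTERFACE

Orientations are given as a 3x3 rotation matrix whose columns are the frame's x, y, z axes.
In Python, from station import sense, capture, get_calibration, finish_job, search_frame, cut_out gives the robot as it stands.
- The arm moves only by the tool arm_command, never from a script. Its argument "rows" is a list of rows, each an object with "fingers": the opening in per cent of the stroke, from 0 (shut) to 100 (fully open); "travel": the shift along the tool's x, y, z in cm, a list of three; "roll": the turn about the tool's z in degrees. A call has 1 to 10 rows; each row is the pose to reach, as a shift and turn from the pose commanded when the call began, along the tool's axes at that moment; what a row does not reach only later rows make up. A row lasts 1/10 s, in which the tool goes at most 50 mm and 8.59 degrees, less where a joint would pass 70% of its speed; a pose out of reach is approached as far as the arm can. A call with a gripper value outside its range is refused whole. The fingers move at their own pace and stop on an object; the grip force is fixed at half the most. Time passes only in rows, so rows that repeat a pose let the fingers close. It gives the time, the measured TCP pose, the force and the opening at its end, in the units of the state.
- sense(): the state, without advancing time (a new reading comes with each control period).
- capture(name): name is "scene" or "top" or "wrist"; returns (picture, depth): 480x640x3 uint8, red, green, blue; 480x640 float32, m along the optical axis (not along the pixel's ray), 0 where there is no reading.
- get_calibration(name): a dict with "fov_y" (degrees; the focal length in pixels is half the picture's height over the tangent of half this angle, whatever the lens; pixels are square), "cx", "cy" (the principal point, pixels), "origin" and "attitude" of the camera in the world; the wrist camera has in their place "mount" (4x4, takes a point from camera to tool coordinates, whose origin is the TCP and whose axes are the flange's). Camera axes: x right, y down, z forward; pixel columns grow to the right and rows downward; lengths in m; the calibration is good to about 2 mm. The wrist camera is an equidistant fisheye: a pixel r from the principal point sees the ray r / f radians off the axis. A picture is of the moment at which its call begins: read the wrist's pose just before it. get_calibration takes no time and is no camera call.
- finish_job(): hands the job in, once; it reports no verdict.
Trained networks look in the newest picture that a camera, given by its name, has taken for a name from the list of things; names that differ only in an ending like _2 or _b are one class to them, and where a whole thing is asked for, a point or a joint stands for the part that bears it (a point fixed in the world has none). Each returns a list of dicts, best first, with "p" (0 to 1); they miss things now and then, are a little off and sometimes report something else, mostly with a low value. They report only what shows in the picture. A call takes as long as a camera call. They do not tell look-alikes from the thing itself.
- search_frame(camera, label): "position" ([x, y, z] in m, in world coordinates, good to about 4 mm: the middle of the surface that is visible of it).
- cut_out(camera, label): "mask" (480x640 bool, what is visible of it).
The state is a dict: "time_s": time; "joints": joint angles; "joint_velocities": joint speeds; "effort": joint torques, N m; "tcp_pos": TCP position; "ee_rot": TCP orientation; "wrist_force": force on the tool from outside, world axes, zero at the start; "moment": the same for the moment, N m; "gripper_width": opening from 0.0 (shut) to 1.0 (fully open).
Only numpy, scipy, OpenCV 4.12 (cv2) and the standard library are available. Lean on these libraries where they do the work, as an engineer would, in place of code of your own. Each camera call takes 0.05 s, during which the arm holds its last target. There are 200 camera calls.

## Working session

There is one attempt and no reset: what is moved stays moved. The work goes in short steps, Python scripts to look and compute and a tool call to move; the robot and the scene stay as the last step left them, time stands still between calls to the robot, and variables do not carry over. Pictures are saved under pics/ and viewed, about 12 in all and at most 16, crops included, and the job is handed in when it is done.

Besides the shell and the picture viewer there is one more tool, called after "Emit:" as name([rows], argument=value, ...), one row to a line, values as JSON. arm_command: Moves the arm, as the interface text tells. Its arguments: {"type":"object","properties":{"rows":{"type":"array","items":{"type":"object","properties":{"fingers":{"type":"number"},"travel":{"type":"array","items":{"type":"number"}},"roll":{"type":"number"}}}}},"required":["rows"]}

```bash
ls; mkdir -p pics
cat > h.py <<'E'
import numpy as np, cv2
from station import *
def K(n):
    c=get_calibration(n); f=240/np.tan(np.radians(c['fov_y'])/2); return c,f
def world(n,u,v,d):
    c,f=K(n)
    p=np.array([(u-c['cx'])/f*d,(v-c['cy'])/f*d,d]); return np.array(c['attitude'])@p+np.array(c['origin'])
def save(n,im): cv2.imwrite('pics/'+n+'.png',np.ascontiguousarray(im[...,::-1]))
E
python3 - <<'E'
from h import *
s=sense(); print(s)
for n in ['scene','top']:
    im,d=capture(n); save(n,im); c,f=K(n); print(n,f,c)
    for l in ['coupling0_center','pot_rim','pot_floor','lid_knob','lid','band_post','latch_post','nozzle_top','socket','jar','tin','tape_roll','spanner','driver','band_hinge','latch_pivot']:
        try: print(l,[(np.round(r['position'],3).tolist(),round(r['p'],2)) for r in search_frame(n,l)])
        except Exception as e: print(l,e)
print(get_calibration('wrist')); print(sense()['time_s'])
E
```

```text
pics
{'time_s': 0.0, 'joints': array([ 9.11329961e+01,  2.20904058e+01,  3.79599436e-01, -2.84687889e-02,
       -6.84105075e+01, -1.48150388e+01]), 'joint_velocities': array([-0.01778655, -0.02586346,  0.00362817, -0.11155434,  0.0244271 ,
        0.08477975]), 'effort': array([-1.84133343e-03, -3.90659344e+01,  1.87393159e+01,  4.21976969e+00,
        1.09062347e-02, -1.97122949e-04]), 'tcp_pos': array([0.14769585, 0.60670423, 0.23246343]), 'ee_rot': array([[ 9.71579944e-01, -2.36711292e-01, -4.20059527e-04],
       [-2.36711646e-01, -9.71577623e-01, -2.12600497e-03],
       [ 9.51289466e-05,  2.16501677e-03, -9.99997652e-01]]), 'wrist_force': array([-1.03373758, -0.34760352, -0.29498452]), 'moment': array([-0.00565796, -0.02066044, -0.01546147]), 'gripper_width': 0.9975502971322174}
scene 586.1650299567984 {'fov_y': 44.5324098721977, 'cx': 315.2616805402287, 'cy': 238.12608334102367, 'origin': array([ 0.95680947, -0.81606994,  0.9118313 ]), 'attitude': array([[ 0.8908276 ,  0.28713012, -0.35211146],
       [ 0.45429491, -0.57401487,  0.68126578],
       [-0.00650529, -0.76685281, 
[... 1804 characters left out ...]
, 0.66), ([0.516, -0.324, 0.041], 0.24)]
spanner [([0.649, 0.404, 0.003], 0.57)]
driver [([0.32, 0.23, 0.026], 0.81), ([0.604, 0.172, 0.185], 0.32)]
band_hinge [([0.586, 0.015, 0.031], 0.89), ([0.771, 0.047, 0.102], 0.38)]
latch_pivot [([0.585, 0.018, 0.031], 0.68)]
{'fov_y': 65.70646984690485, 'cx': 315.9119234458355, 'cy': 241.5996282927289, 'mount': array([[ 2.42517106e-04, -9.70666769e-01, -2.40428709e-01,
         6.62222625e-02],
       [ 9.99999767e-01,  8.20787197e-05,  6.77314972e-04,
         8.58229011e-05],
       [-6.37713055e-04, -2.40428817e-01,  9.70666563e-01,
        -1.51598207e-01],
       [ 0.00000000e+00,  0.00000000e+00,  0.00000000e+00,
         1.00000000e+00]])}
1.7
```

View images.

View pics/scene.png

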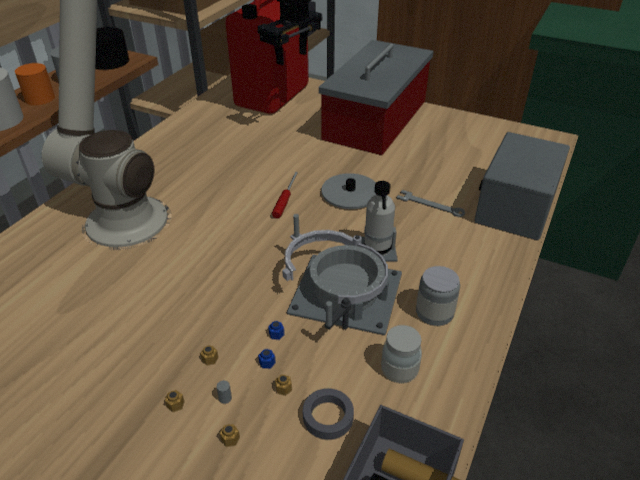

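View pics/top.png

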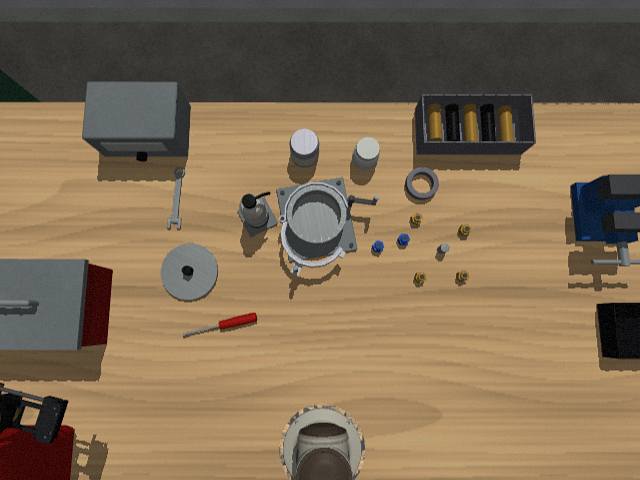

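```bash
cat >> h.py <<'E'
def cloud(n,d):
    c,f=K(n); v,u=np.mgrid[0:480,0:640]
    p=np.stack([(u-c['cx'])/f*d,(v-c['cy'])/f*d,d],-1)
    return p@np.array(c['attitude']).T+np.array(c['origin'])
def blobs(im,lo,hi,amin=20):
    hsv=cv2.cvtColor(np.ascontiguousarray(im),cv2.COLOR_RGB2HSV)
    m=cv2.morphologyEx(cv2.inRange(hsv,np.array(lo),np.array(hi)),cv2.MORPH_CLOSE,np.ones((3,3),np.uint8))
    n,l,st,ce=cv2.connectedComponentsWithStats(m)
    return [(l==i,ce[i],st[i,4]) for i in range(1,n) if st[i,4]>=amin]
E
python3 - <<'E'
from h import *
for n in ['scene','top']:
    im,d=capture(n); P=cloud(n,d)
    # bench check
    k=(d>0)&(np.abs(P[...,2])<.02)&(P[...,0]>.3)&(P[...,0]<.7)&(np.abs(P[...,1])<.4); print(n,'bench z',np.median(P[k][:,2]))
    px=[(209,354),(174,400),(283,384),(229,435),(224,392),(276,329),(266,358)] if n=='scene' else [(417,219),(464,230),(420,277),(462,277),(443,249),(378,247),(403,240)]
    for u,v in px:
        w=P[v-12:v+13,u-12:u+13].reshape(-1,3); w=w[w[:,2]>.012]
        t=w[w[:,2]>w[:,2].max()-.008]
        print((u,v),len(w),np.round(w.mean(0),3),np.round((w.min(0)+w.max(0))/2,3),np.round(t.mean(0),3))
    c=np.array([.6,.0]); r=np.hypot(P[...,0]-c[0],P[...,1]-c[1])
    for z0,z1 in [(.068,.08),(.025,.035),(.085,.13)]:
        m=(P[...,2]>z0)&(P[...,2]<z1)&(r<.2)&(d>0); print(z0,m.sum(),np.round(P[m].min(0),3),np.round(P[m].max(0),3),np.round(P[m].mean(0),3))
    k=cv2.resize(np.ascontiguousarray((im[200:400,230:430] if n=='scene' else im[150:310,220:400])),None,fx=4 if n=='scene' else 4.4,fy=3 if n=='scene' else 3.7)
    if n=='top': save('potcrop',k)
E
```

```text
scene bench z 0.0007474940392873664
(209, 354) 207 [ 0.449 -0.276  0.033] [ 0.691 -0.533  0.462] [ 0.957 -0.816  0.912]
(174, 400) 250 [ 0.45  -0.386  0.028] [ 0.693 -0.591  0.462] [ 0.957 -0.816  0.912]
(283, 384) 220 [ 0.611 -0.277  0.041] [ 0.771 -0.532  0.462] [ 0.957 -0.816  0.912]
(229, 435) 280 [ 0.578 -0.402  0.034] [ 0.756 -0.597  0.462] [ 0.957 -0.816  0.912]
(224, 392) 236 [ 0.528 -0.341  0.048] [ 0.731 -0.568  0.462] [ 0.957 -0.816  0.912]
(276, 329) 187 [ 0.53  -0.163  0.029] [ 0.733 -0.478  0.462] [ 0.957 -0.816  0.912]
(266, 358) 207 [ 0.553 -0.237  0.037] [ 0.743 -0.512  0.462] [ 0.957 -0.816  0.912]
0.068 2134 [ 0.441 -0.146  0.068] [0.8   0.179 0.08 ] [0.609 0.014 0.073]
0.025 1640 [ 0.511 -0.171  0.025] [0.8   0.195 0.035] [0.603 0.023 0.03 ]
0.085 1514 [ 0.446 -0.147  0.085] [0.799 0.183 0.13 ] [0.664 0.047 0.1  ]
top bench z 0.001853387400937434
(417, 219) 109 [ 0.587 -0.248  0.072] [ 0.466 -0.126  0.648] [0.319 0.022 1.285]
(464, 230) 110 [ 0.552 -0.366  0.094] [ 0.45  -0.191  0.648] [0.319 0.022 1.285]
(420, 277) 110 [ 0.43  -0.247  0.095] [ 0.385 -0.128  0.649] [0.319 0.022 1.285]
(462, 277) 109 [ 0.436 -0.365  0.06 ] [ 0.388 -0.185  0.648] [0.319 0.022 1.285]
(443, 249) 90 [ 0.504 -0.309  0.092] [ 0.422 -0.159  0.649] [0.319 0.022 1.285]
(378, 247) 104 [ 0.514 -0.146  0.062] [ 0.427 -0.072  0.649] [0.319 0.022 1.285]
(403, 240) 107 [ 0.531 -0.212  0.073] [ 0.437 -0.108  0.648] [0.319 0.022 1.285]
0.068 1446 [ 0.438 -0.14   0.068] [0.777 0.194 0.08 ] [0.608 0.009 0.074]
0.025 1584 [ 0.51  -0.165  0.025] [0.778 0.198 0.035] [0.606 0.011 0.031]
0.085 996 [ 0.444 -0.141  0.085] [0.799 0.198 0.13 ] [0.663 0.034 0.097]
```

View pics/potcrop.png

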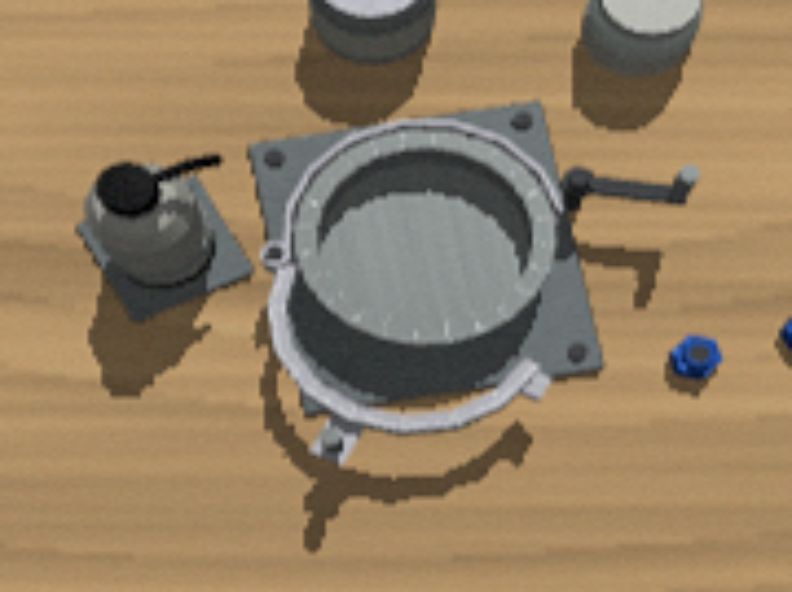

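Emit:
arm_command([
  {"travel":[3,3,-8],"roll":0,"fingers":100},
  {"travel":[15,15,-15],"roll":0,"fingers":100},
  {"travel":[15,15,-15],"roll":0,"fingers":100},
  {"travel":[25,25,-15],"roll":0,"fingers":100},
  {"travel":[25,25,-15],"roll":0,"fingers":100},
  {"travel":[25,25,-15],"roll":0,"fingers":100},
  {"travel":[35,36,-15],"roll":0,"fingers":100},
  {"travel":[35,36,-15],"roll":0,"fingers":100},
  {"travel":[35,36,-15],"roll":0,"fingers":100},
  {"travel":[40,42,-15],"roll":0,"fingers":100},
])

```text
time_s: 2.8
tcp_pos: [0.3792, 0.2122, 0.3781]
ee_rot: [[0.972, -0.236, 0.001], [-0.236, -0.972, 0.001], [0.001, -0.002, -1.0]]
wrist_force: [0.4, 0.7, -0.3]
gripper_width: 1.003
```

```bash
cat >> h.py <<'E'
def wcap(name=None):
    s=sense(); im,d=capture('wrist'); c=get_calibration('wrist'); f=240/np.tan(np.radians(c['fov_y'])/2)
    v,u=np.mgrid[0:480,0:640]; a=u-c['cx']; b=v-c['cy']; r=np.hypot(a,b)+1e-9; t=r/f
    p=np.stack([np.tan(t)*a/r*d,np.tan(t)*b/r*d,d],-1)
    M=np.array(c['mount']); p=p@M[:3,:3].T+M[:3,3]; P=p@np.array(s['ee_rot']).T+np.array(s['tcp_pos'])
    P[d<=0]=np.nan
    if name: save(name,im)
    return s,im,P
def go(x,y,z,yaw=None,s=None):
    "yaw: direction of jaw (tool y) in world deg, mod 180"
    s=s or sense(); R=np.array(s['ee_rot']); t=R.T@(np.array([x,y,z])-s['tcp_pos'])*100
    o='travel '+str(np.round(t,1).tolist())
    if yaw is not None:
        cur=np.degrees(np.arctan2(R[1,1],R[0,1])); dw=(yaw-cur+90)%180-90
        o+=' roll %.1f (or %.1f) j6 %.1f'%(-dw,-dw+(180 if dw>0 else -180),s['joints'][5])
    print(o); return o
E
python3 - <<'E'
from h import *
s=sense(); print(s['time_s'],s['tcp_pos'],s['joints']); go(.50,0.0,.38,s=s)
E
```

```text
2.8 [0.37922951 0.21224921 0.37807077] [ 5.08200508e+01 -1.52847960e+00 -8.58365762e+00  1.47622789e-02
 -8.28350026e+01  2.55327028e+01]
travel [16.7, 17.8, -0.2]
```

Run:
```python
from h import *
s,im,P=wcap('w1'); np.save('w1.npy',P)
z=P[...,2]
m=(np.hypot(P[...,0]-.455,P[...,1]-.355)<.05)&(z>.03)&(z<.05); print('knob',m.sum(),P[m].mean(0),(P[m].min(0)+P[m].max(0))/2)
m=(np.hypot(P[...,0]-.455,P[...,1]-.355)<.1)&(z>.01)&(z<.02); print('disc',m.sum(),P[m].mean(0),P[m].min(0),P[m].max(0))
m=(np.hypot(P[...,0]-.605,P[...,1]-.17)<.05)&(z>.18)&(z<.2); print('noz',m.sum(),P[m].mean(0),P[m].min(0),P[m].max(0))
m=(np.abs(P[...,0]-.45)<.15)&(np.abs(P[...,1]-.3)<.15)&(abs(z)<.01);print('bench',np.median(z[m]))
```

```text
knob 296 [0.45393731 0.35700886 0.04124457] [0.45398407 0.35808292 0.03749743]
disc 8072 [0.45417515 0.3557429  0.01432516] [0.37715582 0.28162465 0.01013077] [0.53083361 0.43548828 0.0197812 ]
noz 104 [0.59162214 0.18226132 0.18534979] [0.58852869 0.169356   0.18006067] [0.59778326 0.19336179 0.18963117]
bench 0.00040688945379413477
```

Emit:
arm_command([
  {"travel":[16.7,17.8,0],"roll":0,"fingers":100},
  {"travel":[16.7,17.8,0],"roll":0,"fingers":100},
  {"travel":[16.7,17.8,0],"roll":0,"fingers":100},
  {"travel":[16.7,17.8,0],"roll":0,"fingers":100},
  {"travel":[16.7,17.8,0],"roll":0,"fingers":100},
  {"travel":[16.7,17.8,0],"roll":0,"fingers":100},
  {"travel":[16.7,17.8,0],"roll":0,"fingers":100},
  {"travel":[16.7,17.8,0],"roll":0,"fingers":100},
])

```text
time_s: 3.65
tcp_pos: [0.4985, 0.0021, 0.3773]
ee_rot: [[0.972, -0.236, 0.0], [-0.236, -0.972, 0.0], [0.0, -0.0, -1.0]]
wrist_force: [0.3, 0.2, -0.5]
gripper_width: 0.997
```

Run:
```python
from h import *
s,im,P=wcap('w2'); np.save('w2.npy',P)
z=P[...,2]; X=P[...,:2]
def circ(m):
    a=P[m]; A=np.c_[2*a[:,:2],np.ones(len(a))]; q=np.linalg.lstsq(A,(a[:,:2]**2).sum(1),rcond=None)[0]; return q[:2],np.sqrt(q[2]+q[:2]@q[:2]),len(a)
r=np.hypot(X[...,0]-.6,X[...,1])
m=(r<.1)&(z>.069)&(z<.0745); print('rim',circ(m),np.median(z[m]))
m=(r<.058)&(z>.025)&(z<.035); print('floor z',np.median(z[m]),m.sum())
for nm,c in [('bandpost',(.48,.065)),('latchpost',(.635,-.12)),('noz',(.605,.17))]:
    q=(np.hypot(X[...,0]-c[0],X[...,1]-c[1])<.05)&(z>.08)
    zt=np.nanpercentile(z[q],95); m=q&(z>zt-.006); print(nm,m.sum(),zt,P[m].mean(0),(P[m].min(0)+P[m].max(0))/2)
print(s['time_s'],s['tcp_pos'])
for l in ['band_post','latch_post','nozzle_top','latch_pivot','pot_rim','coupling0_center']:
    print(l,[(np.round(q['position'],3).tolist(),round(q['p'],2)) for q in search_frame('wrist',l)])
```

```text
rim (array([0.60205454, 0.01349963]), np.float64(0.07225879543949504), 4350) 0.07235389377201865
floor z 0.030425714626386213 5447
bandpost 1602 0.47982719349874786 [0.52273359 0.07252085 0.47938315] [0.51797348 0.07701306 0.47946337]
latchpost 102 0.12726114139211428 [ 0.63193032 -0.13602747  0.1258354 ] [ 0.63189276 -0.13629335  0.12499058]
noz 769 0.18878094678510493 [0.60591447 0.17642236 0.18793064] [0.60624681 0.17753527 0.18660439]
3.65 [0.49852105 0.00214872 0.37730983]
band_post [([0.485, 0.064, 0.087], 0.82)]
latch_post [([0.631, -0.11, 0.066], 0.79), ([0.589, 0.012, 0.025], 0.58)]
nozzle_top [([0.606, 0.166, 0.188], 0.82)]
latch_pivot [([0.497, 0.327, 0.021], 0.71), ([0.586, 0.015, 0.034], 0.64)]
pot_rim [([0.59, 0.016, 0.029], 0.81), ([0.499, 0.329, 0.013], 0.57)]
coupling0_center [([0.57, -0.388, 0.022], 0.74)]
```

View pics/w2.png

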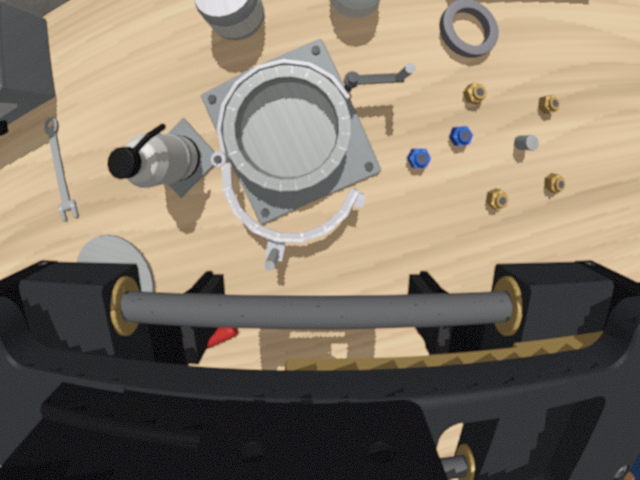

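Run:
```python
from h import *
P=np.load('w2.npy'); z=P[...,2]; X=P[...,:2]
r=np.hypot(X[...,0]-.602,X[...,1]-.0135)
m=(r<.15)&(z>.006)&(z<.015); pts=(P[m][:,:2]*1000).astype(np.float32); print('plate',cv2.minAreaRect(pts))
for n,(u,v) in dict(hinge=(218,160),latchpiv=(351,80),latchpost=(407,70),bandpost=(275,250)).items():
    w=P[v-9:v+10,u-9:u+10].reshape(-1,3); zt=np.nanpercentile(w[:,2],97); t=w[(w[:,2]>zt-.006)]; print(n,len(t),np.round(t.mean(0),4))
for a,b in [(.06,.07),(.07,.08)]:
  for zr in [(.069,.0745)]:
    m=(r>a)&(r<b)&(z>zr[0])&(z<zr[1]); print(P[m].min(0),P[m].max(0))
for (u,v) in [(476,93),(549,103),(497,200),(555,183),(526,142),(418,158),(461,135)]:
    w=P[v-14:v+15,u-14:u+15].reshape(-1,3); t=w[w[:,2]>.026];b=w[w[:,2]>.012]; print((u,v),len(t),np.round(t.mean(0),4),np.round((b.min(0)+b.max(0))/2,4))
go(.47,-.33,.25,s=None)
```

```text
plate ((596.1920776367188, 39.54247283935547), (211.57009887695312, 246.26107788085938), 10.778960227966309)
hinge 167 [0.5842 0.1025 0.0878]
latchpiv 88 [ 0.6406 -0.0774  0.0851]
latchpost 101 [ 0.632  -0.1361  0.1259]
bandpost 31 [0.4563 0.0667 0.1117]
[ 0.5320709  -0.05632849  0.06900611] [0.6718239  0.08335246 0.07448327]
[ 0.52295134 -0.06467341  0.06900794] [0.68159116 0.09292586 0.07448909]
(476, 93) 143 [ 0.6006 -0.26    0.0304] [ 0.601  -0.2604  0.0228]
(549, 103) 111 [ 0.5693 -0.391   0.0304] [ 0.5695 -0.39    0.0226]
(497, 200) 134 [ 0.4396 -0.2649  0.0306] [ 0.439  -0.2654  0.0227]
(555, 183) 106 [ 0.4433 -0.3783  0.0303] [ 0.4429 -0.3791  0.0228]
(526, 142) 226 [ 0.5166 -0.3253  0.0384] [ 0.5165 -0.3275  0.0275]
(418, 158) 165 [ 0.5234 -0.1528  0.0303] [ 0.5227 -0.1526  0.0232]
(461, 135) 147 [ 0.5429 -0.2226  0.0304] [ 0.5429 -0.2223  0.0229]
travel [5.0, 33.0, 12.7]
```

Emit:
arm_command([
  {"travel":[5,33,12],"roll":0,"fingers":60},
  {"travel":[5,33,12],"roll":0,"fingers":60},
  {"travel":[5,33,12],"roll":0,"fingers":60},
  {"travel":[5,33,12],"roll":0,"fingers":60},
  {"travel":[5,33,12],"roll":0,"fingers":60},
  {"travel":[5,33,12],"roll":0,"fingers":60},
  {"travel":[5,33,12],"roll":0,"fingers":60},
  {"travel":[5,33,12],"roll":0,"fingers":60},
  {"travel":[5,33,12],"roll":0,"fingers":60},
])

```text
time_s: 4.9
tcp_pos: [0.4688, -0.3317, 0.2561]
ee_rot: [[0.971, -0.239, -0.002], [-0.239, -0.971, 0.001], [-0.002, -0.0, -1.0]]
wrist_force: [0.3, 0.3, 1.3]
gripper_width: 0.602
```

```bash
cat >> h.py <<'E'
def coup(im,P,xy):
    "refine coupling centre and hex angle; returns centre, flat direction deg (mod 60), mean colour"
    z=P[...,2]; c=np.array(xy,float)
    for _ in range(3):
        m=(np.hypot(P[...,0]-c[0],P[...,1]-c[1])<.018)&(z>.0265)&(z<.034)
        if m.sum()<5: return None
        c=P[m][:,:2].mean(0)
    k=(np.hypot(P[...,0]-c[0],P[...,1]-c[1])<.02)&(z>.017)&(z<.0255)
    q=P[k][:,:2]-c; a=np.arctan2(q[:,1],q[:,0]); rr=np.hypot(*q.T)
    best=max(np.arange(0,60,1.),key=lambda t:-np.abs(np.percentile(np.max([q@[np.cos(np.radians(t+i*60)),np.sin(np.radians(t+i*60))] for i in range(6)],0),95)))
    return c,best,k.sum(),im[m].mean(0)
E
python3 - <<'E'
from h import *
s,im,P=wcap('w3'); np.save('w3.npy',P); print(s['time_s'],s['tcp_pos'])
z=P[...,2]
for xy in [(.6008,-.26),(.5694,-.391),(.4393,-.265),(.443,-.379),(.543,-.222)]:
    print(coup(im,P,xy))
c=coup(im,P,(.4393,-.265))
for c in [coup(im,P,(.4393,-.265)),coup(im,P,(.443,-.379))]:
    if c: go(c[0][0],c[0][1],.1,c[1],s); go(c[0][0],c[0][1],.1,c[1]+60,s); go(c[0][0],c[0][1],.1,c[1]+120,s)
E
```

```text
4.9 [ 0.4687749  -0.33171428  0.25611014]
(array([ 0.6001785 , -0.26167272]), np.float64(41.0), np.int64(326), array([154.94661922, 134.76512456,  98.34875445]))
(array([ 0.56922944, -0.39264355]), np.float64(3.0), np.int64(330), array([161.65870307, 141.58020478, 104.30375427]))
(array([ 0.43951946, -0.26651665]), np.float64(10.0), np.int64(322), array([149.92578125, 130.3359375 ,  95.36328125]))
(array([ 0.44309951, -0.3796394 ]), np.float64(20.0), np.int64(322), array([151.70106762, 131.60498221,  95.88967972]))
(array([ 0.54263289, -0.22435518]), np.float64(59.0), np.int64(322), array([ 73.80597015,  96.66044776, 144.42537313]))
travel [-4.4, -5.6, 15.6] roll 66.2 (or -113.8) j6 95.3
travel [-4.4, -5.6, 15.6] roll 6.2 (or -173.8) j6 95.3
travel [-4.4, -5.6, 15.6] roll -53.8 (or 126.2) j6 95.3
travel [-1.3, 5.3, 15.6] roll 56.2 (or -123.8) j6 95.3
travel [-1.3, 5.3, 15.6] roll -3.8 (or 176.2) j6 95.3
travel [-1.3, 5.3, 15.6] roll -63.8 (or 116.2) j6 95.3
```

View pics/w3.png

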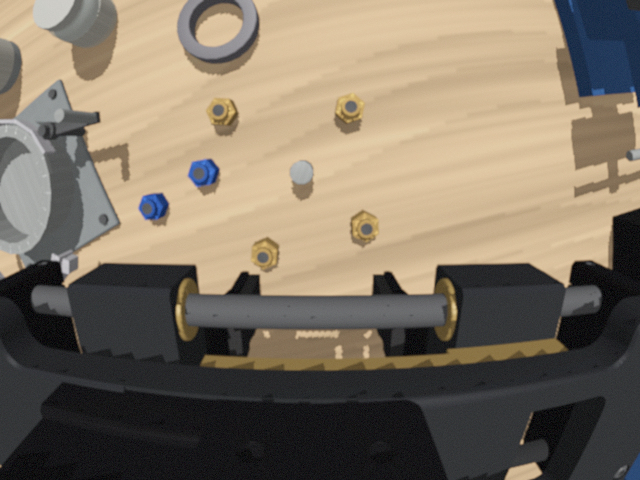

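Emit:
arm_command([
  {"travel":[-4.4,-5.6,10],"roll":6,"fingers":60},
  {"travel":[-4.4,-5.6,18],"roll":6,"fingers":60},
  {"travel":[-4.4,-5.6,18],"roll":6,"fingers":60},
  {"travel":[-4.4,-5.6,18],"roll":6,"fingers":60},
  {"travel":[-4.4,-5.6,18],"roll":6,"fingers":60},
  {"travel":[-4.4,-5.6,24.1],"roll":6,"fingers":60},
  {"travel":[-4.4,-5.6,24.1],"roll":6,"fingers":60},
  {"travel":[-4.4,-5.6,24.1],"roll":6,"fingers":60},
  {"travel":[-4.4,-5.6,24.1],"roll":6,"fingers":20},
  {"travel":[-4.4,-5.6,24.1],"roll":6,"fingers":20},
])

```text
time_s: 5.95
tcp_pos: [0.4418, -0.2666, 0.0186]
ee_rot: [[0.942, -0.336, 0.005], [-0.336, -0.942, -0.001], [0.005, -0.0, -1.0]]
wrist_force: [0.8, -0.3, 0.5]
gripper_width: 0.494
```

Emit:
arm_command([
  {"travel":[0,0,0],"roll":0,"fingers":20},
  {"travel":[0,0,0],"roll":0,"fingers":20},
  {"travel":[0,0,0],"roll":0,"fingers":20},
  {"travel":[0,0,-5],"roll":0,"fingers":20},
  {"travel":[0,0,-10],"roll":0,"fingers":20},
  {"travel":[0,0,-15],"roll":0,"fingers":20},
  {"travel":[0,0,-15],"roll":0,"fingers":20},
])

```text
time_s: 6.65
tcp_pos: [0.4441, -0.2677, 0.1737]
ee_rot: [[0.942, -0.335, 0.015], [-0.335, -0.942, -0.006], [0.016, 0.0, -1.0]]
wrist_force: [-0.0, -0.7, -0.9]
gripper_width: 0.315
```

Run:
```python
from h import *
s=sense(); print(s['tcp_pos'],s['gripper_width'],s['joints'])
go(.5667,.0068,.16,101,s);go(.5667,.0068,.052,101,s)
```

```text
[ 0.44414825 -0.26766454  0.17368302] 0.3150237662806574 [-13.05371645  14.41175056 -20.09681705   0.15015681 -54.57779071
  83.36663663]
travel [2.3, -30.0, 1.4] roll -30.6 (or 149.4) j6 83.4
travel [2.1, -30.0, 12.2] roll -30.6 (or 149.4) j6 83.4
```

Emit:
arm_command([
  {"travel":[2.3,-30,1],"roll":-30.6,"fingers":20},
  {"travel":[2.3,-30,1],"roll":-30.6,"fingers":20},
  {"travel":[2.3,-30,1],"roll":-30.6,"fingers":20},
  {"travel":[2.3,-30,1],"roll":-30.6,"fingers":20},
  {"travel":[2.3,-30,1],"roll":-30.6,"fingers":20},
  {"travel":[2.3,-30,1],"roll":-30.6,"fingers":20},
  {"travel":[2.3,-30,1],"roll":-30.6,"fingers":20},
  {"travel":[2.3,-30,5],"roll":-30.6,"fingers":20},
])

```text
time_s: 7.45
tcp_pos: [0.567, 0.0112, 0.12]
ee_rot: [[0.981, 0.193, 0.012], [0.193, -0.981, 0.002], [0.012, 0.0, -1.0]]
wrist_force: [0.8, 0.5, -1.1]
gripper_width: 0.317
```

Run:
```python
from h import *
s=sense(); print(s['tcp_pos'],s['gripper_width'],s['joints'])
go(.5667,.0068,.052,101,s)
```

```text
[0.56696695 0.01120846 0.11995733] 0.317265575136063 [ 17.54715761  22.32095798 -17.13007336   0.11379095 -49.86705413
  83.53362576]
travel [-0.2, 0.4, 6.8] roll 0.2 (or -179.8) j6 83.5
```

Emit:
arm_command([
  {"travel":[0,0.4,4],"roll":0,"fingers":20},
  {"travel":[0,0.4,6.9],"roll":0,"fingers":20},
  {"travel":[0,0.4,6.9],"roll":0,"fingers":20},
  {"travel":[0,0.4,6.9],"roll":0,"fingers":42},
  {"travel":[0,0.4,6.9],"roll":0,"fingers":42},
  {"travel":[0,0.4,6.9],"roll":0,"fingers":42},
  {"travel":[0,0.4,2],"roll":0,"fingers":42},
  {"travel":[0,0.4,-3],"roll":0,"fingers":60},
  {"travel":[0,0.4,-5],"roll":0,"fingers":60},
])

```text
time_s: 8.35
tcp_pos: [0.5659, 0.0051, 0.1723]
ee_rot: [[0.982, 0.19, 0.01], [0.19, -0.982, 0.002], [0.01, 0.0, -1.0]]
wrist_force: [1.1, -0.1, 0.2]
gripper_width: 0.523
```

Run:
```python
from h import *
s,im,P=wcap('w4'); print(s['time_s'],s['tcp_pos'],s['gripper_width'])
print(P[...,2].shape)
for xy in [(.6008,-.26),(.5694,-.391),(.443,-.379)]: print(coup(im,P,xy))
import numpy as np
r=np.hypot(P[...,0]-.602,P[...,1]-.0138); m=(r<.05)&(P[...,2]>.052)&(P[...,2]<.064); print('in pot',m.sum(),P[m].mean(0) if m.any() else 0)
go(.4431,-.3796,.15,80,s); go(.4431,-.3796,.015,80,s)
```

```text
8.35 [0.56592503 0.00509042 0.1722759 ] 0.5225128879276251
(480, 640)
(array([ 0.6015888 , -0.25887878]), np.float64(44.0), np.int64(278), array([154.17982456, 134.24561404,  99.43859649]))
None
None
in pot 825 [0.56346275 0.00380278 0.05759462]
travel [-19.4, 35.4, 2.0] roll 21.0 (or -159.0) j6 84.0
travel [-19.5, 35.4, 15.5] roll 21.0 (or -159.0) j6 84.0
```

Emit:
arm_command([
  {"travel":[-9.7,17.7,0],"roll":10,"fingers":60},
  {"travel":[-19.4,35.4,0],"roll":21,"fingers":60},
  {"travel":[-19.4,35.4,0],"roll":21,"fingers":60},
  {"travel":[-19.4,35.4,0],"roll":21,"fingers":60},
  {"travel":[-19.4,35.4,0],"roll":21,"fingers":60},
  {"travel":[-19.4,35.4,2],"roll":21,"fingers":60},
  {"travel":[-19.4,35.4,4],"roll":21,"fingers":60},
  {"travel":[-19.4,35.4,7],"roll":21,"fingers":60},
  {"travel":[-19.4,35.4,9],"roll":21,"fingers":60},
  {"travel":[-19.4,35.4,9],"roll":21,"fingers":60},
])

```text
time_s: 9.4
tcp_pos: [0.4353, -0.3797, 0.0714]
ee_rot: [[0.984, -0.18, -0.009], [-0.18, -0.984, 0.005], [-0.01, -0.004, -1.0]]
wrist_force: [-1.0, 0.4, -0.7]
gripper_width: 0.6
```

Run:
```python
from h import *
s,im,P=wcap(); print(s['time_s'],s['tcp_pos'],s['gripper_width'])
for xy in [(.5694,-.391),(.443,-.379)]: print(coup(im,P,xy))
go(.4431,-.3796,.015,80,s)
```

```text
9.4 [ 0.43530236 -0.37974706  0.07135298] 0.5998162103722495
(array([ 0.56874   , -0.39249501]), np.float64(1.0), np.int64(1152), array([163.475     , 144.68173077, 108.27403846]))
(array([ 0.44348048, -0.37981594]), np.float64(20.0), np.int64(1121), array([146.1127451 , 127.61568627,  93.60686275]))
travel [0.8, -0.1, 5.6] roll -0.4 (or 179.6) j6 104.8
```

Emit:
arm_command([
  {"travel":[0.8,0,2],"roll":0,"fingers":60},
  {"travel":[0.8,0,5.6],"roll":0,"fingers":60},
  {"travel":[0.8,0,5.6],"roll":0,"fingers":60},
  {"travel":[0.8,0,5.6],"roll":0,"fingers":20},
  {"travel":[0.8,0,5.6],"roll":0,"fingers":20},
  {"travel":[0.8,0,5.6],"roll":0,"fingers":20},
  {"travel":[0.8,0,5.6],"roll":0,"fingers":20},
  {"travel":[0.8,0,2],"roll":0,"fingers":20},
  {"travel":[0.8,0,-3],"roll":0,"fingers":20},
  {"travel":[0.8,0,-8],"roll":0,"fingers":20},
])

```text
time_s: 10.45
tcp_pos: [0.4471, -0.3807, 0.1577]
ee_rot: [[0.985, -0.175, -0.001], [-0.175, -0.985, 0.001], [-0.001, -0.0, -1.0]]
wrist_force: [0.5, -0.6, -1.4]
gripper_width: 0.317
```

Run:
```python
from h import *
s=sense(); print(s['tcp_pos'],s['gripper_width'],s['joints'])
go(.602+.0353,.0138+.007,.17,101,s)
```

```text
[ 0.44708206 -0.38065255  0.15769501] 0.31721224540879966 [-2.46192381e+01  2.20900397e+01 -1.10961615e+01  3.85224290e-04
 -5.68964654e+01  1.04529973e+02]
travel [11.7, -42.9, -1.2] roll -21.1 (or 158.9) j6 104.5
```

Emit:
arm_command([
  {"travel":[11.7,-42.9,-1.5],"roll":-21,"fingers":20},
  {"travel":[11.7,-42.9,-1.5],"roll":-21,"fingers":20},
  {"travel":[11.7,-42.9,-1.5],"roll":-21,"fingers":20},
  {"travel":[11.7,-42.9,-1.5],"roll":-21,"fingers":20},
  {"travel":[11.7,-42.9,-1.5],"roll":-21,"fingers":20},
  {"travel":[11.7,-42.9,-1.5],"roll":-21,"fingers":20},
  {"travel":[11.7,-42.9,-1.5],"roll":-21,"fingers":20},
  {"travel":[11.7,-42.9,-1.5],"roll":-21,"fingers":20},
  {"travel":[11.7,-42.9,0],"roll":-21,"fingers":20},
  {"travel":[11.7,-42.9,2],"roll":-21,"fingers":20},
])

```text
time_s: 11.45
tcp_pos: [0.6413, 0.0262, 0.1375]
ee_rot: [[0.981, 0.195, 0.006], [0.195, -0.981, 0.002], [0.006, -0.0, -1.0]]
wrist_force: [-0.3, -0.5, -1.4]
gripper_width: 0.32
```

Run:
```python
from h import *
s=sense(); print(s['tcp_pos'],s['gripper_width'],s['joints'])
go(.602+.0353,.0138+.007,.05,101,s)
```

```text
[0.64126235 0.02617703 0.13746842] 0.3197427032836963 [ 1.67597743e+01  2.78803155e+01 -4.68403363e+00  1.13416880e-02
 -5.70663243e+01  8.44850625e+01]
travel [-0.5, 0.5, 8.7] roll 0.3 (or -179.7) j6 84.5
```

Emit:
arm_command([
  {"travel":[-0.4,0.4,4.5],"roll":0,"fingers":20},
  {"travel":[-0.4,0.4,8.7],"roll":0,"fingers":20},
  {"travel":[-0.4,0.4,8.7],"roll":0,"fingers":20},
  {"travel":[-0.4,0.4,8.7],"roll":0,"fingers":42},
  {"travel":[-0.4,0.4,8.7],"roll":0,"fingers":42},
  {"travel":[-0.4,0.4,8.7],"roll":0,"fingers":42},
  {"travel":[-0.4,0.4,4],"roll":0,"fingers":42},
  {"travel":[-0.4,0.4,-1],"roll":0,"fingers":60},
  {"travel":[-0.4,0.4,-4],"roll":0,"fingers":60},
])

```text
time_s: 12.35
tcp_pos: [0.6365, 0.0163, 0.1818]
ee_rot: [[0.982, 0.19, 0.007], [0.19, -0.982, 0.001], [0.008, 0.001, -1.0]]
wrist_force: [1.8, 0.2, 0.5]
gripper_width: 0.524
```

Run:
```python
from h import *
s,im,P=wcap(); print(s['time_s'],s['tcp_pos'],s['gripper_width'])
c=np.array([.602,.0138]);R=np.array([[.981,.194],[-.194,.981]])
r=np.hypot(P[...,0]-.602,P[...,1]-.0138); m=(r<.05)&(P[...,2]>.052)&(P[...,2]<.064); q=(P[m][:,:2]-c)@R.T
for side in (q[q[:,0]<0],q[q[:,0]>0]): print(len(side),side.mean(0) if len(side) else 0)
for xy in [(.6008,-.26),(.5694,-.391)]: print(coup(im,P,xy))
go(.6005,-.2605,.17,104,s); go(.6005,-.2605,.17,44,s)
```

```text
12.35 [0.63651772 0.01630713 0.18181924] 0.5236229731195982
290 [-0.04453135 -0.00198837]
928 [ 0.02740785 -0.00411545]
(array([ 0.59469437, -0.25513616]), np.float64(12.0), np.int64(39), array([155.57894737, 127.89473684,  79.78947368]))
None
travel [-8.8, 26.5, 1.1] roll -3.0 (or 177.0) j6 84.9
travel [-8.8, 26.5, 1.1] roll 57.0 (or -123.0) j6 84.9
```

Emit:
arm_command([
  {"travel":[-8.8,26.5,0],"roll":-1,"fingers":60},
  {"travel":[-8.8,26.5,0],"roll":-1,"fingers":60},
  {"travel":[-8.8,26.5,0],"roll":-1,"fingers":60},
  {"travel":[-8.8,26.5,0],"roll":-1,"fingers":60},
  {"travel":[-8.8,26.5,0],"roll":-1,"fingers":60},
  {"travel":[-8.8,26.5,3],"roll":-1,"fingers":60},
  {"travel":[-8.8,26.5,6],"roll":-1,"fingers":60},
  {"travel":[-8.8,26.5,9],"roll":-1,"fingers":60},
  {"travel":[-8.8,26.5,10],"roll":-1,"fingers":60},
  {"travel":[-8.8,26.5,10],"roll":-1,"fingers":60},
])

```text
time_s: 13.4
tcp_pos: [0.5978, -0.2605, 0.0752]
ee_rot: [[0.978, 0.206, -0.003], [0.206, -0.978, 0.0], [-0.003, -0.001, -1.0]]
wrist_force: [-0.9, -0.7, 0.7]
gripper_width: 0.604
```

Run:
```python
from h import *
s,im,P=wcap(); print(s['time_s'],s['tcp_pos'],s['gripper_width'])
c=coup(im,P,(.6005,-.2605)); print(c)
go(c[0][0],c[0][1],.015,c[1]+60,s)
```

```text
13.4 [ 0.59777095 -0.26046004  0.07517272] 0.603567841747183
(array([ 0.60158403, -0.26087822]), np.float64(40.0), np.int64(1081), array([150.3194589 , 131.63059313,  96.98439126]))
travel [0.4, 0.1, 6.0] roll 1.9 (or -178.1) j6 111.3
```

Emit:
arm_command([
  {"travel":[0.3,0.1,3],"roll":2,"fingers":60},
  {"travel":[0.3,0.1,6],"roll":2,"fingers":60},
  {"travel":[0.3,0.1,6],"roll":2,"fingers":60},
  {"travel":[0.3,0.1,6],"roll":2,"fingers":20},
  {"travel":[0.3,0.1,6],"roll":2,"fingers":20},
  {"travel":[0.3,0.1,6],"roll":2,"fingers":20},
  {"travel":[0.3,0.1,6],"roll":2,"fingers":20},
  {"travel":[0.3,0.1,2],"roll":2,"fingers":20},
  {"travel":[0.3,0.1,-3],"roll":2,"fingers":20},
  {"travel":[0.3,0.1,-8],"roll":2,"fingers":20},
])

```text
time_s: 14.45
tcp_pos: [0.6012, -0.2609, 0.1577]
ee_rot: [[0.985, 0.172, -0.001], [0.172, -0.985, 0.0], [-0.001, -0.0, -1.0]]
wrist_force: [1.4, -0.2, -0.7]
gripper_width: 0.321
```

Run:
```python
from h import *
s=sense(); print(s['tcp_pos'],s['gripper_width'],s['joints'])
go(.602+.007,.0138-.0353,.17,11,s)
```

```text
[ 0.60122596 -0.26086226  0.15771277] 0.32122792861009947 [-9.34096480e+00  2.82477415e+01 -8.40595755e-01  4.12793850e-03
 -6.09832376e+01  1.09258507e+02]
travel [4.9, -23.4, -1.2] roll 88.9 (or -91.1) j6 109.3
```

Emit:
arm_command([
  {"travel":[4.9,-23.4,-2],"roll":88.9,"fingers":20},
  {"travel":[4.9,-23.4,-2],"roll":88.9,"fingers":20},
  {"travel":[4.9,-23.4,-2],"roll":88.9,"fingers":20},
  {"travel":[4.9,-23.4,-2],"roll":88.9,"fingers":20},
  {"travel":[4.9,-23.4,-2],"roll":88.9,"fingers":20},
  {"travel":[4.9,-23.4,-2],"roll":88.9,"fingers":20},
  {"travel":[4.9,-23.4,-2],"roll":88.9,"fingers":20},
  {"travel":[4.9,-23.4,-2],"roll":88.9,"fingers":20},
  {"travel":[4.9,-23.4,-2],"roll":88.9,"fingers":20},
  {"travel":[4.9,-23.4,-2],"roll":88.9,"fingers":20},
])

```text
time_s: 15.45
tcp_pos: [0.6095, -0.0219, 0.1766]
ee_rot: [[0.272, -0.962, 0.0], [-0.962, -0.272, 0.0], [-0.0, -0.0, -1.0]]
wrist_force: [0.5, 0.6, -1.0]
gripper_width: 0.317
```

Run:
```python
from h import *
s=sense(); print(s['tcp_pos'],s['gripper_width'],s['joints'])
go(.602+.007,.0138-.0353,.05,11,s)
```

```text
[ 0.60952216 -0.02187784  0.17661502] 0.31688316669263683 [ 1.31279898e+01  2.31012020e+01 -6.45992367e+00 -1.22500729e-02
 -6.04187446e+01  2.68239417e+00]
travel [-0.0, 0.0, 12.7] roll 4.8 (or -175.2) j6 2.7
```

Emit:
arm_command([
  {"travel":[0,0,4.5],"roll":4.8,"fingers":20},
  {"travel":[0,0,9],"roll":4.8,"fingers":20},
  {"travel":[0,0,12.7],"roll":4.8,"fingers":20},
  {"travel":[0,0,12.7],"roll":4.8,"fingers":20},
  {"travel":[0,0,12.7],"roll":4.8,"fingers":42},
  {"travel":[0,0,12.7],"roll":4.8,"fingers":42},
  {"travel":[0,0,12.7],"roll":4.8,"fingers":42},
  {"travel":[0,0,8],"roll":4.8,"fingers":42},
  {"travel":[0,0,3],"roll":4.8,"fingers":60},
  {"travel":[0,0,0],"roll":4.8,"fingers":60},
])

```text
time_s: 16.45
tcp_pos: [0.6114, -0.022, 0.1819]
ee_rot: [[0.198, -0.98, 0.008], [-0.98, -0.198, 0.001], [0.001, -0.008, -1.0]]
wrist_force: [0.8, 0.1, -0.4]
gripper_width: 0.52
```

Run:
```python
from h import *
s=sense(); print(s['tcp_pos'],s['gripper_width'],s['joints'])
for a in (2,62,122): go(.5690,-.3922,.17,a,s)
```

```text
[ 0.61138753 -0.02197868  0.18187917] 0.5202895536533998 [ 13.11668821  22.81444157  -6.13436795   0.07802548 -60.62315977
  -1.76203697]
travel [35.5, 11.5, 1.1] roll 9.4 (or -170.6) j6 -1.8
travel [35.5, 11.5, 1.1] roll -50.6 (or 129.4) j6 -1.8
travel [35.5, 11.5, 1.1] roll 69.4 (or -110.6) j6 -1.8
```

Emit:
arm_command([
  {"travel":[35.5,11.5,0],"roll":9,"fingers":60},
  {"travel":[35.5,11.5,0],"roll":9,"fingers":60},
  {"travel":[35.5,11.5,0],"roll":9,"fingers":60},
  {"travel":[35.5,11.5,0],"roll":9,"fingers":60},
  {"travel":[35.5,11.5,0],"roll":9,"fingers":60},
  {"travel":[35.5,11.5,0],"roll":9,"fingers":60},
  {"travel":[35.5,11.5,2],"roll":9,"fingers":60},
  {"travel":[35.5,11.5,6],"roll":9,"fingers":60},
  {"travel":[35.5,11.5,10],"roll":9,"fingers":60},
  {"travel":[35.5,11.5,10],"roll":9,"fingers":60},
])

```text
time_s: 17.45
tcp_pos: [0.5621, -0.3916, 0.07]
ee_rot: [[0.037, -0.999, -0.011], [-0.999, -0.037, 0.007], [-0.007, 0.011, -1.0]]
wrist_force: [-1.5, 0.5, -0.9]
gripper_width: 0.6
```

Run:
```python
from h import *
s,im,P=wcap(); print(s['time_s'],s['tcp_pos'],s['gripper_width'])
c=coup(im,P,(.569,-.392)); print(c)
go(c[0][0],c[0][1],.015,c[1],s)
```

```text
17.45 [ 0.56206749 -0.39156109  0.07001559] 0.5995683885139552
(array([ 0.56943576, -0.39333336]), np.float64(6.0), np.int64(1128), array([93.95044599, 80.38156591, 57.78097126]))
travel [0.2, -0.8, 5.5] roll -3.9 (or 176.1) j6 23.7
```

Emit:
arm_command([
  {"travel":[0.1,-0.5,2],"roll":-2,"fingers":60},
  {"travel":[0.1,-0.5,5.5],"roll":-2,"fingers":60},
  {"travel":[0.1,-0.5,5.5],"roll":-2,"fingers":60},
  {"travel":[0.1,-0.5,5.5],"roll":-2,"fingers":20},
  {"travel":[0.1,-0.5,5.5],"roll":-2,"fingers":20},
  {"travel":[0.1,-0.5,5.5],"roll":-2,"fingers":20},
  {"travel":[0.1,-0.5,5.5],"roll":-2,"fingers":20},
  {"travel":[0.1,-0.5,2],"roll":-2,"fingers":20},
  {"travel":[0.1,-0.5,-3],"roll":-2,"fingers":20},
  {"travel":[0.1,-0.5,-8],"roll":-2,"fingers":20},
])

```text
time_s: 18.5
tcp_pos: [0.5714, -0.3934, 0.1575]
ee_rot: [[0.076, -0.997, -0.001], [-0.997, -0.076, 0.0], [-0.001, 0.001, -1.0]]
wrist_force: [1.3, -0.1, -0.2]
gripper_width: 0.315
```

Run:
```python
from h import *
s=sense(); print(s['tcp_pos'],s['gripper_width'],s['joints'])
go(.602-.007,.0138+.0353,.17,11,s)
```

```text
[ 0.57142711 -0.39335139  0.15752426] 0.3146910121606668 [-2.12220262e+01  3.18063638e+01  5.38299936e+00  6.33670550e-03
 -6.36563587e+01  2.55725498e+01]
travel [-43.9, -5.7, -1.2] roll -6.6 (or 173.4) j6 25.6
```

Emit:
arm_command([
  {"travel":[-43.9,-5.7,-2],"roll":-6.6,"fingers":20},
  {"travel":[-43.9,-5.7,-2],"roll":-6.6,"fingers":20},
  {"travel":[-43.9,-5.7,-2],"roll":-6.6,"fingers":20},
  {"travel":[-43.9,-5.7,-2],"roll":-6.6,"fingers":20},
  {"travel":[-43.9,-5.7,-2],"roll":-6.6,"fingers":20},
  {"travel":[-43.9,-5.7,-2],"roll":-6.6,"fingers":20},
  {"travel":[-43.9,-5.7,-2],"roll":-6.6,"fingers":20},
  {"travel":[-43.9,-5.7,-2],"roll":-6.6,"fingers":20},
  {"travel":[-43.9,-5.7,-2],"roll":-6.6,"fingers":20},
  {"travel":[-43.9,-5.7,-2],"roll":-6.6,"fingers":20},
])

```text
time_s: 19.5
tcp_pos: [0.5961, 0.0534, 0.1772]
ee_rot: [[0.196, -0.981, 0.003], [-0.981, -0.196, 0.001], [-0.001, -0.003, -1.0]]
wrist_force: [0.8, -0.9, -0.7]
gripper_width: 0.318
```

Run:
```python
from h import *
s=sense(); print(s['tcp_pos'],s['gripper_width'],s['joints'])
go(.602-.007,.0138+.0353,.05,11,s)
```

```text
[0.59608647 0.05344789 0.1772005 ] 0.31818464431737603 [ 2.06020274e+01  2.19526694e+01 -8.19412222e+00 -1.84064921e-02
 -5.96850356e+01 -9.28203176e+00]
travel [0.4, 0.2, 12.7] roll 0.3 (or -179.7) j6 -9.3
```

Emit:
arm_command([
  {"travel":[0.2,0,4.5],"roll":0,"fingers":20},
  {"travel":[0.2,0,9],"roll":0,"fingers":20},
  {"travel":[0.2,0,12.7],"roll":0,"fingers":20},
  {"travel":[0.2,0,12.7],"roll":0,"fingers":20},
  {"travel":[0.2,0,12.7],"roll":0,"fingers":42},
  {"travel":[0.2,0,12.7],"roll":0,"fingers":42},
  {"travel":[0.2,0,12.7],"roll":0,"fingers":42},
  {"travel":[0.2,0,8],"roll":0,"fingers":42},
  {"travel":[0.2,0,3],"roll":0,"fingers":42},
  {"travel":[0.2,0,-3],"roll":0,"fingers":20},
])

```text
time_s: 20.5
tcp_pos: [0.5955, 0.0464, 0.1987]
ee_rot: [[0.19, -0.982, 0.001], [-0.982, -0.19, 0.0], [0.0, -0.001, -1.0]]
wrist_force: [0.8, 0.4, 0.2]
gripper_width: 0.384
```

Emit:
arm_command([
  {"travel":[0,0,-10],"roll":0,"fingers":0},
  {"travel":[-5,8,-14],"roll":0,"fingers":0},
  {"travel":[-5,8,-14],"roll":0,"fingers":0},
  {"travel":[-5,8,-14],"roll":0,"fingers":0},
  {"travel":[-5,8,-14],"roll":0,"fingers":0},
  {"travel":[-5,8,-14],"roll":0,"fingers":0},
])

```text
time_s: 21.1
tcp_pos: [0.5074, 0.0806, 0.3372]
ee_rot: [[0.191, -0.982, 0.002], [-0.982, -0.191, 0.002], [-0.001, -0.002, -1.0]]
wrist_force: [-0.0, 0.1, -0.7]
gripper_width: 0.011
```

Run:
```python
from h import *
s,im,P=wcap('w5'); np.save('w5.npy',P); print(s['time_s'],s['tcp_pos'],s['gripper_width'],s['wrist_force'])
go(.606,.1765,.25,None,s)
```

```text
21.1 [0.50738349 0.08064608 0.33716063] 0.010985542588065294 [-0.04123497  0.09131369 -0.68166095]
travel [-7.5, -11.5, 8.8]
```

View pics/w5.png

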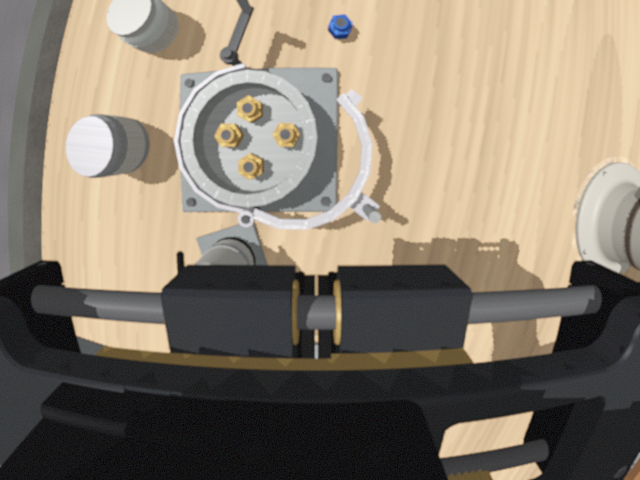

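Emit:
arm_command([
  {"travel":[-7.5,-11.5,0],"roll":0,"fingers":0},
  {"travel":[-7.5,-11.5,2],"roll":0,"fingers":0},
  {"travel":[-7.5,-11.5,6],"roll":0,"fingers":0},
  {"travel":[-7.5,-11.5,11],"roll":0,"fingers":0},
  {"travel":[-7.5,-11.5,11.5],"roll":0,"fingers":0},
  {"travel":[-7.5,-11.5,11.5],"roll":0,"fingers":0},
  {"travel":[-7.5,-11.5,11.5],"roll":0,"fingers":0},
  {"travel":[-7.5,-11.5,11.5],"roll":0,"fingers":0},
])

```text
time_s: 21.95
tcp_pos: [0.6075, 0.1759, 0.2227]
ee_rot: [[0.19, -0.982, 0.003], [-0.982, -0.19, 0.001], [-0.0, -0.003, -1.0]]
wrist_force: [-0.3, 0.0, 0.8]
gripper_width: 0.005
```

Run:
```python
from h import *
s=sense(); print(s['time_s'],s['tcp_pos'],s['wrist_force']); go(.606,.1765,.192,11,s)
P=np.load('w5.npy'); z=P[...,2]; c=np.array([.602,.0138]); th=np.radians(11.2)
R=np.array([[np.cos(th),np.sin(th)],[-np.sin(th),np.cos(th)]]); Q=(P[...,:2]-c)@R.T
m=(np.abs(Q[...,0])<.12)&(np.abs(Q[...,1])<.103)&(z>.005)&(z<.014)&(Q[...,0]<.12)
print('plate',cv2.minAreaRect((P[m][:,:2]*1000).astype(np.float32)))
def circ(a):
    A=np.c_[2*a[:,:2],np.ones(len(a))]; q=np.linalg.lstsq(A,(a[:,:2]**2).sum(1),rcond=None)[0]; return q[:2],np.sqrt(q[2]+q[:2]@q[:2]),len(a)
r=np.hypot(Q[...,0],Q[...,1]); 
for f in ['w2','w5']:
    P=np.load(f+'.npy'); z=P[...,2]; Q=(P[...,:2]-c)@R.T; r=np.hypot(Q[...,0],Q[...,1]); a=np.arctan2(Q[...,1],Q[...,0])
    m=(r<.09)&(z>.069)&(z<.0745); 
    pin=[];pout=[]
    for t in np.radians(np.arange(-180,180,5)):
        k=m&(np.abs(a-t)<np.radians(2.5))
        if k.sum()>8: i=np.where(k.ravel())[0]; rr=r.ravel()[i]; pin.append(P.reshape(-1,3)[i[np.argmin(rr)]])
    pin=np.array(pin); print(f,'inner',circ(pin),'all',circ(P[m]))
    for nm,g in [('hinge',(.5842,.1025)),('lp',(.632,-.136)),('lpiv',(.6406,-.0774)),('bp',(.457,.066))]:
        k=(np.hypot(P[...,0]-g[0],P[...,1]-g[1])<.014)&(z>.074)&(z<.14); 
        if k.any():
            zt=np.percentile(z[k],95); k&=z>zt-.005; print(nm,k.sum(),zt,P[k].mean(0))
```

```text
21.95 [0.60745955 0.17587046 0.22271703] [-0.29075339  0.02426653  0.79489193]
travel [-0.1, 0.1, 3.1] roll -0.1 (or 179.9) j6 -19.9
plate ((601.454345703125, 14.524177551269531), (210.6040802001953, 189.63284301757812), 10.536837577819824)
w2 inner (array([0.60085897, 0.01461376]), np.float64(0.06402162147310361), 72) all (array([0.60163083, 0.01478592]), np.float64(0.07181445003051398), 4304)
hinge 131 0.09109843994787328 [0.58443605 0.10239616 0.08841159]
lp 93 0.12739128453553375 [ 0.6319732  -0.13643045  0.12622525]
lpiv 84 0.08641362645102987 [ 0.64070035 -0.07756466  0.08530318]
bp 86 0.12720357010520897 [0.45170907 0.06803221 0.12629234]
w5 inner (array([0.60086513, 0.01488341]), np.float64(0.06394389187037917), 72) all (array([0.60183268, 0.01495202]), np.float64(0.07190245822921855), 5119)
hinge 164 0.09087899594830759 [0.58371241 0.10275297 0.0880477 ]
lp 22 0.1114533483540131 [ 0.63104431 -0.13164532  0.11016215]
lpiv 96 0.08633536143958391 [ 0.64001606 -0.07687989  0.0851466 ]
bp 124 0.1275111150753761 [0.4521745  0.06799784 0.12628429]
```

Emit:
arm_command([
  {"travel":[-0.1,0,2],"roll":0,"fingers":0},
  {"travel":[-0.1,0,2.6],"roll":0,"fingers":0},
  {"travel":[-0.1,0,3.0],"roll":0,"fingers":0},
  {"travel":[-0.1,0,3.2],"roll":0,"fingers":0},
  {"travel":[-0.1,0,3.2],"roll":0,"fingers":0},
  {"travel":[-0.1,0,3.2],"roll":0,"fingers":0},
])

```text
time_s: 22.55
tcp_pos: [0.6066, 0.1771, 0.1927]
ee_rot: [[0.191, -0.982, 0.003], [-0.982, -0.191, 0.001], [-0.0, -0.003, -1.0]]
wrist_force: [-4.6, 0.5, 7.2]
gripper_width: 0.007
```

Run:
```python
from h import *
s=sense(); print(s['time_s'],s['tcp_pos'],s['wrist_force'])
```

```text
22.55 [0.60657124 0.17709545 0.19269339] [-4.63417021  0.50310107  7.22956007]
```

Emit:
arm_command([
  {"travel":[0,0,0.2],"roll":0,"fingers":0},
  {"travel":[0,0,0.4],"roll":0,"fingers":0},
  {"travel":[0,0,0.4],"roll":0,"fingers":0},
  {"travel":[0,0,0.4],"roll":0,"fingers":0},
  {"travel":[0,0,0.4],"roll":0,"fingers":0},
])

```text
time_s: 23.05
tcp_pos: [0.6067, 0.1771, 0.1923]
ee_rot: [[0.192, -0.981, 0.005], [-0.981, -0.192, 0.001], [0.0, -0.005, -1.0]]
wrist_force: [-9.3, 0.7, 19.1]
gripper_width: 0.003
```

Emit:
arm_command([
  {"travel":[0,0,-2.5],"roll":0,"fingers":0},
  {"travel":[0,0,-2.5],"roll":0,"fingers":0},
  {"travel":[0,0,-2.5],"roll":0,"fingers":0},
  {"travel":[0,0,-2.5],"roll":0,"fingers":0},
  {"travel":[0,0,-1.2],"roll":0,"fingers":0},
  {"travel":[0,0,-0.5],"roll":0,"fingers":0},
  {"travel":[0,0,0],"roll":0,"fingers":0},
  {"travel":[0,0,0],"roll":0,"fingers":0},
  {"travel":[0,0,0],"roll":0,"fingers":0},
  {"travel":[0,0,0],"roll":0,"fingers":0},
])

```text
time_s: 24.05
tcp_pos: [0.6072, 0.1771, 0.1921]
ee_rot: [[0.192, -0.981, 0.006], [-0.981, -0.192, -0.0], [0.001, -0.006, -1.0]]
wrist_force: [-8.8, -0.4, 27.5]
gripper_width: 0.008
```

Emit:
arm_command([
  {"travel":[0,0,0],"roll":0,"fingers":0},
  {"travel":[0,0,0],"roll":0,"fingers":0},
  {"travel":[0,0,-2.5],"roll":0,"fingers":0},
  {"travel":[0,0,-7],"roll":0,"fingers":0},
  {"travel":[0,0,-10],"roll":0,"fingers":0},
  {"travel":[0,0,-10],"roll":0,"fingers":0},
])

```text
time_s: 24.65
tcp_pos: [0.608, 0.1775, 0.2892]
ee_rot: [[0.19, -0.982, 0.007], [-0.982, -0.19, 0.003], [-0.001, -0.008, -1.0]]
wrist_force: [0.3, 0.2, 0.1]
gripper_width: 0.006
```

Run:
```python
from h import *
s=sense(); print(s['time_s'],s['tcp_pos'],s['wrist_force'],s['joints'])
go(.454,.3565,.29,11,s);go(.454,.3565,.29,60,s)
```

```text
24.65 [0.60797893 0.1774882  0.28922387] [0.34874067 0.21412759 0.14350035] [ 30.9299806   20.90689251   6.65046602   0.08955712 -75.29894919
 -19.97733136]
travel [-20.5, 11.7, -0.1] roll -0.0 (or 180.0) j6 -20.0
travel [-20.5, 11.7, -0.1] roll -49.0 (or 131.0) j6 -20.0
```

Emit:
arm_command([
  {"travel":[-10,6,0],"roll":0,"fingers":60},
  {"travel":[-10,6,0],"roll":0,"fingers":60},
  {"travel":[-20.5,11.7,5],"roll":0,"fingers":60},
  {"travel":[-20.5,11.7,12],"roll":0,"fingers":60},
  {"travel":[-20.5,11.7,14],"roll":0,"fingers":60},
  {"travel":[-20.5,11.7,14],"roll":0,"fingers":60},
  {"travel":[-20.5,11.7,14],"roll":0,"fingers":60},
  {"travel":[-20.5,11.7,14],"roll":0,"fingers":60},
])

```text
time_s: 25.45
tcp_pos: [0.4514, 0.3553, 0.1428]
ee_rot: [[0.192, -0.981, -0.003], [-0.981, -0.192, -0.005], [0.004, 0.004, -1.0]]
wrist_force: [0.0, 0.2, 1.3]
gripper_width: 0.579
```

Run:
```python
from h import *
s,im,P=wcap('w6'); print(s['time_s'],s['tcp_pos'],s['wrist_force'])
z=P[...,2]; r=np.hypot(P[...,0]-.454,P[...,1]-.3565)
m=(r<.05)&(z>.0385)&(z<.046); print(m.sum(),P[m].mean(0),(P[m].min(0)+P[m].max(0))/2)
m=(r<.1)&(z>.010)&(z<.019); a=P[m]; print('disc bbox',a.min(0),a.max(0),cv2.minEnclosingCircle((a[:,:2]*1000).astype(np.float32)))
# nozzle height check from existing view
m=(np.hypot(P[...,0]-.606,P[...,1]-.1765)<.015)&(z>.17)&(z<.2); print('noz',m.sum(),np.nanmedian(z[m]) if m.any() else None)
go(.454,.3565,.029,None,s)
```

```text
25.45 [0.45135702 0.35534903 0.14275758] [0.01681106 0.17668332 1.33998456]
1013 [0.45442815 0.35829105 0.04221588] [0.45437052 0.35880408 0.04195915]
disc bbox [0.37750386 0.28196697 0.011905  ] [0.53066837 0.43479725 0.01884525] ((454.32769775390625, 358.5404357910156), 76.86955261230469)
noz 0 None
travel [-0.1, -0.3, 11.4]
```

Emit:
arm_command([
  {"travel":[-0.2,-0.2,4],"roll":0,"fingers":60},
  {"travel":[-0.2,-0.2,8],"roll":0,"fingers":60},
  {"travel":[-0.2,-0.2,10],"roll":0,"fingers":60},
  {"travel":[-0.2,-0.2,10.8],"roll":0,"fingers":60},
  {"travel":[-0.2,-0.2,10.8],"roll":0,"fingers":60},
])

```text
time_s: 26.0
tcp_pos: [0.4549, 0.3581, 0.0375]
ee_rot: [[0.189, -0.982, 0.0], [-0.982, -0.189, 0.0], [-0.0, -0.0, -1.0]]
wrist_force: [-0.4, -0.5, 0.2]
gripper_width: 0.597
```

Run:
```python
from h import *
s=sense(); print(s['time_s'],s['tcp_pos'],s['wrist_force'])
go(.4543,.3585,.029,None,s)
```

```text
26.0 [0.45494126 0.35806737 0.03748271] [-0.37660644 -0.45751475  0.19331648]
travel [-0.1, 0.1, 0.8]
```

Emit:
arm_command([
  {"travel":[0,0,0.8],"roll":0,"fingers":60},
  {"travel":[0,0,0.8],"roll":0,"fingers":60},
  {"travel":[0,0,0.8],"roll":0,"fingers":15},
  {"travel":[0,0,0.8],"roll":0,"fingers":15},
  {"travel":[0,0,0.8],"roll":0,"fingers":15},
  {"travel":[0,0,0.8],"roll":0,"fingers":15},
  {"travel":[0,0,0.8],"roll":0,"fingers":15},
  {"travel":[0,0,-1],"roll":0,"fingers":15},
  {"travel":[0,0,-4],"roll":0,"fingers":15},
  {"travel":[0,0,-8],"roll":0,"fingers":15},
])

```text
time_s: 27.0
tcp_pos: [0.4524, 0.3567, 0.1154]
ee_rot: [[0.189, -0.982, -0.005], [-0.982, -0.189, -0.005], [0.004, 0.006, -1.0]]
wrist_force: [0.9, 1.2, -2.2]
gripper_width: 0.293
```

Emit:
arm_command([
  {"travel":[0,0,-5],"roll":0,"fingers":15},
  {"travel":[0,0,-10],"roll":0,"fingers":15},
  {"travel":[0,0,-15],"roll":0,"fingers":15},
  {"travel":[0,0,-15],"roll":0,"fingers":15},
  {"travel":[0,0,-15],"roll":0,"fingers":15},
])

```text
time_s: 27.5
tcp_pos: [0.4535, 0.3583, 0.2676]
ee_rot: [[0.19, -0.982, -0.0], [-0.982, -0.19, 0.002], [-0.002, -0.0, -1.0]]
wrist_force: [-0.8, 0.0, -4.5]
gripper_width: 0.29
```

Run:
```python
from h import *
s=sense(); print(s['time_s'],s['tcp_pos'],s['gripper_width'],s['wrist_force'],s['joints'])
go(.6012,.0147,.27,10.7,s)
```

```text
27.5 [0.45348579 0.35834174 0.26758633] 0.2899220850705302 [-0.79482875  0.02546092 -4.50021735] [ 54.32580008  16.17031385  -3.19914125  -0.07989329 -70.5556512
 -43.36958446]
travel [36.5, -8.0, -0.3] roll 0.2 (or -179.8) j6 -43.4
```

Emit:
arm_command([
  {"travel":[3,-0.7,0],"roll":0,"fingers":15},
  {"travel":[7,-1.5,0],"roll":0,"fingers":15},
  {"travel":[11,-2.4,0],"roll":0,"fingers":15},
  {"travel":[15,-3.3,0],"roll":0,"fingers":15},
  {"travel":[19,-4.2,0],"roll":0,"fingers":15},
  {"travel":[23,-5.0,0],"roll":0,"fingers":15},
  {"travel":[27,-5.9,0],"roll":0,"fingers":15},
  {"travel":[31,-6.8,0],"roll":0,"fingers":15},
  {"travel":[34.5,-7.6,0],"roll":0,"fingers":15},
  {"travel":[36.5,-8.0,0],"roll":0,"fingers":15},
])

```text
time_s: 28.5
tcp_pos: [0.6012, 0.0126, 0.2635]
ee_rot: [[0.187, -0.982, -0.007], [-0.982, -0.187, -0.001], [-0.0, 0.007, -1.0]]
wrist_force: [0.3, 0.8, -2.2]
gripper_width: 0.291
```

Emit:
arm_command([
  {"travel":[0,0,4],"roll":0,"fingers":15},
  {"travel":[0,0,8],"roll":0,"fingers":15},
  {"travel":[0,0,11],"roll":0,"fingers":15},
  {"travel":[0,0,13],"roll":0,"fingers":15},
  {"travel":[0,0,14],"roll":0,"fingers":15},
  {"travel":[0,0,14],"roll":0,"fingers":15},
  {"travel":[0,0,14],"roll":0,"fingers":15},
])

```text
time_s: 29.2
tcp_pos: [0.6022, 0.0152, 0.1273]
ee_rot: [[0.19, -0.982, 0.0], [-0.982, -0.19, -0.0], [0.0, 0.0, -1.0]]
wrist_force: [0.4, 0.2, -2.9]
gripper_width: 0.29
```

Run:
```python
from h import *
s,im,P=wcap('w7'); np.save('w7.npy',P); print(s['time_s'],s['tcp_pos'],s['gripper_width'],s['wrist_force'])
go(.6012,.0147,.096,10.7,s)
z=P[...,2]; m=(np.hypot(P[...,0]-.6,P[...,1]-.0147)<.085)&(z>s['tcp_pos'][2]-.025)&(z<s['tcp_pos'][2]-.008); print(m.sum()); a=P[m]
print(a.min(0),a.max(0)); A=np.c_[a[:,:2],np.ones(len(a))]; print('plane',np.linalg.lstsq(A,a[:,2],rcond=None)[0])
```

```text
29.2 [0.60215516 0.01524062 0.12727878] 0.2895936729865579 [ 0.3753492   0.19411596 -2.86782781]
travel [0.0, 0.1, 3.1] roll 0.3 (or -179.7) j6 -5.9
35234
[ 0.53199783 -0.06110329  0.10903237] [0.6797295  0.0565803  0.11927814]
plane [-0.00017097  0.00086826  0.11236275]
```

View pics/w7.png

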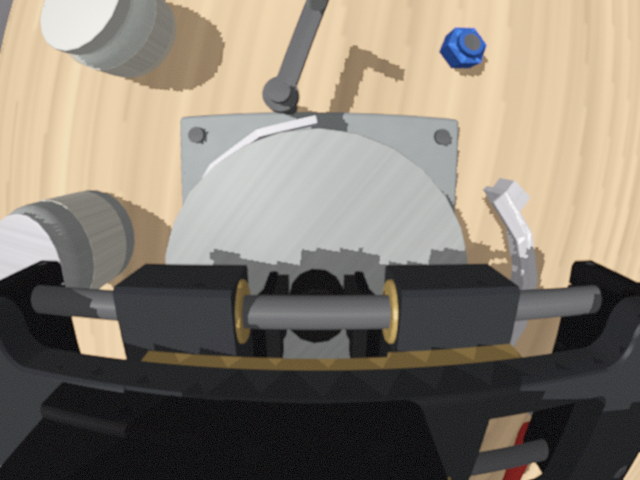

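Run:
```python
from h import *
from scipy.optimize import least_squares
P=np.load('w7.npy'); z=P[...,2]; m=(np.hypot(P[...,0]-.6,P[...,1]-.0147)<.085)&(z>.109)&(z<.117)
q=P[m][:,:2]; c=np.array([.602,.015]); a=np.degrees(np.arctan2(*(q-c).T[::-1])); r=np.hypot(*(q-c).T)
e=[]
for t in range(-180,180,4):
    k=abs(a-t)<2
    if k.sum()>20:
        i=np.argmax(r*k)
        if r[i]>.07: e.append(q[i])
e=np.array(e); f=least_squares(lambda p:np.hypot(*(e-p[:2]).T)-.077,c,loss='soft_l1',f_scale=.001); print(len(e),f.x,np.abs(f.fun).mean())
```

```text
41 [0.60278924 0.0162371 ] 0.00019545895780041079
```

Emit:
arm_command([
  {"travel":[0.1,0.15,0],"roll":0,"fingers":15},
  {"travel":[0.1,0.15,1],"roll":0,"fingers":15},
  {"travel":[0.1,0.15,2],"roll":0,"fingers":15},
  {"travel":[0.1,0.15,2.5],"roll":0,"fingers":15},
  {"travel":[0.1,0.15,3],"roll":0,"fingers":15},
  {"travel":[0.1,0.15,3.3],"roll":0,"fingers":15},
  {"travel":[0.1,0.15,3.3],"roll":0,"fingers":15},
])

```text
time_s: 29.95
tcp_pos: [0.6003, 0.0138, 0.0955]
ee_rot: [[0.191, -0.982, -0.001], [-0.982, -0.191, -0.001], [0.001, 0.001, -1.0]]
wrist_force: [-4.6, -0.5, 4.7]
gripper_width: 0.29
```

Emit:
arm_command([
  {"travel":[0,-0.05,0.1],"roll":0,"fingers":15},
  {"travel":[0,-0.05,0.2],"roll":0,"fingers":15},
  {"travel":[0,-0.05,0.2],"roll":0,"fingers":15},
])

```text
time_s: 30.25
tcp_pos: [0.6003, 0.0138, 0.0954]
ee_rot: [[0.191, -0.982, -0.001], [-0.982, -0.191, -0.001], [0.001, 0.001, -1.0]]
wrist_force: [-8.1, -0.3, 13.6]
gripper_width: 0.288
```

Emit:
arm_command([
  {"travel":[0,-0.05,-0.2],"roll":0,"fingers":15},
  {"travel":[0,-0.05,-0.2],"roll":0,"fingers":50},
  {"travel":[0,-0.05,-0.2],"roll":0,"fingers":60},
  {"travel":[0,-0.05,-0.2],"roll":0,"fingers":60},
  {"travel":[0,-0.05,-3],"roll":0,"fingers":60},
  {"travel":[0,-0.05,-7],"roll":0,"fingers":60},
  {"travel":[-4,4,-12],"roll":0,"fingers":60},
  {"travel":[-9,8,-17],"roll":0,"fingers":60},
  {"travel":[-9,8,-17],"roll":0,"fingers":60},
  {"travel":[-9,8,-17],"roll":0,"fingers":60},
])

```text
time_s: 31.25
tcp_pos: [0.5052, 0.0892, 0.2671]
ee_rot: [[0.193, -0.981, 0.008], [-0.981, -0.193, 0.003], [-0.002, -0.009, -1.0]]
wrist_force: [1.1, 0.1, 0.3]
gripper_width: 0.601
```

```bash
cat > lid.py <<'E'
from h import *
from scipy.optimize import least_squares
def check(P):
    z=P[...,2]; c=np.array([.6012,.0147]); m=(np.hypot(P[...,0]-c[0],P[...,1]-c[1])<.085)&(z>.076)&(z<.086)
    q=P[m]; A=np.c_[q[:,:2]-c,np.ones(len(q))]; print('disc plane',np.round(np.linalg.lstsq(A,q[:,2],rcond=None)[0],4))
    m=(np.hypot(P[...,0]-c[0],P[...,1]-c[1])<.03)&(z>.1); print('knob top',m.sum(),P[m].mean(0))
    for n,g,rad in [('bandpost',(.452,.068),.03),('latchpost',(.632,-.136),.02)]:
        k=(np.hypot(P[...,0]-g[0],P[...,1]-g[1])<rad)&(z>.12)&(z<.135); print(n,k.sum(),P[k].mean(0))
E
python3 - <<'E'
from lid import *
s,im,P=wcap('w8'); np.save('w8.npy',P); print(s['time_s'],s['tcp_pos'],s['gripper_width'],s['joints']); check(P)
E
```

```text
31.25 [0.50524126 0.08920024 0.26709051] 0.6009739633910662 [ 2.81921631e+01  9.43418728e+00 -1.21939526e+01  5.71735331e-02
 -6.78508293e+01 -1.70579937e+01]
disc plane [-0.0047 -0.0004  0.0803]
knob top 712 [0.60146367 0.01499689 0.10794773]
bandpost 195 [0.45221882 0.06828226 0.12608374]
latchpost 0 [nan nan nan]lid.py:8: RuntimeWarning: Mean of empty slice.
  k=(np.hypot(P[...,0]-g[0],P[...,1]-g[1])<rad)&(z>.12)&(z<.135); print(n,k.sum(),P[k].mean(0))
  ret = um.true_divide(
```

View pics/w8.png

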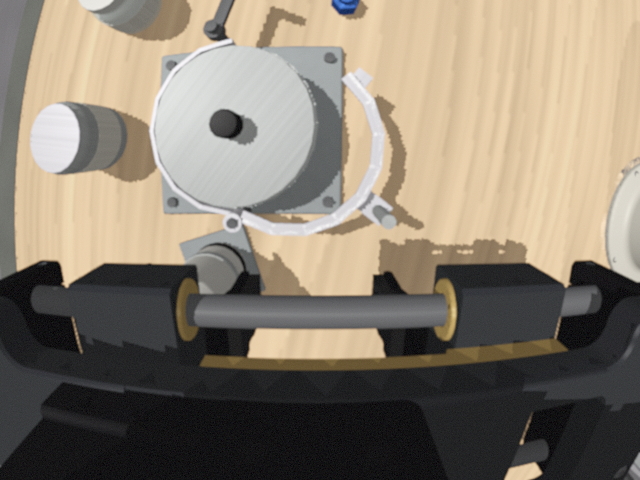

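Run:
```python
from h import *
go(.452,.068,.17,123)
```

```text
travel [1.0, 5.7, 9.5] roll 68.1 (or -111.9) j6 -17.0
```

Emit:
arm_command([
  {"travel":[1,5.7,2],"roll":68,"fingers":55},
  {"travel":[1,5.7,5],"roll":68,"fingers":55},
  {"travel":[1,5.7,9],"roll":68,"fingers":55},
  {"travel":[1,5.7,9],"roll":68,"fingers":55},
  {"travel":[1,5.7,9],"roll":68,"fingers":55},
  {"travel":[1,5.7,9],"roll":68,"fingers":55},
  {"travel":[1,5.7,9],"roll":68,"fingers":55},
  {"travel":[1,5.7,9],"roll":68,"fingers":55},
  {"travel":[1,5.7,9],"roll":68,"fingers":55},
])

```text
time_s: 32.2
tcp_pos: [0.4514, 0.0659, 0.1709]
ee_rot: [[-0.84, -0.543, -0.002], [-0.543, 0.84, -0.001], [0.003, 0.0, -1.0]]
wrist_force: [-0.3, 1.3, 0.8]
gripper_width: 0.552
```

Run:
```python
from h import *
s=sense(); print(s['time_s'],s['tcp_pos'],s['joints']); go(.4522,.0682,.105,123,s)
```

```text
32.2 [0.4514048  0.0658914  0.17089613] [ 2.88070744e+01  9.14308954e+00 -2.75357602e+01 -5.40365624e-03
 -5.34652730e+01 -8.58968838e+01]
travel [-0.2, 0.1, 6.6] roll -0.1 (or 179.9) j6 -85.9
```

Emit:
arm_command([
  {"travel":[-0.2,0.1,3],"roll":0,"fingers":55},
  {"travel":[-0.2,0.1,6.6],"roll":0,"fingers":55},
  {"travel":[-0.2,0.1,6.6],"roll":0,"fingers":55},
  {"travel":[-0.2,0.1,6.6],"roll":0,"fingers":55},
  {"travel":[-0.2,0.1,6.6],"roll":0,"fingers":8},
  {"travel":[-0.2,0.1,6.6],"roll":0,"fingers":8},
  {"travel":[-0.2,0.1,6.6],"roll":0,"fingers":8},
  {"travel":[-0.2,0.1,6.6],"roll":0,"fingers":8},
  {"travel":[-0.2,0.1,6.6],"roll":0,"fingers":8},
  {"travel":[-0.2,0.1,6.6],"roll":0,"fingers":8},
])

```text
time_s: 33.2
tcp_pos: [0.4524, 0.0685, 0.1064]
ee_rot: [[-0.839, -0.544, -0.0], [-0.544, 0.839, 0.0], [0.0, 0.0, -1.0]]
wrist_force: [-1.8, -0.2, 2.9]
gripper_width: 0.125
```

Run:
```python
from h import *
s=sense(); p=s['tcp_pos']; print(s['time_s'],p,s['gripper_width'],s['wrist_force'])
h=np.array([.584,.1026]); v=p[:2]-h; r=np.hypot(*v); a=np.degrees(np.arctan2(v[1],v[0]))%360; print(r,a)
for t in np.linspace(a,231.1,7)[1:]: go(h[0]+r*np.cos(np.radians(t)),h[1]+r*np.sin(np.radians(t)),p[2],None,s)
```

```text
33.2 [0.45239092 0.06851945 0.10644683] 0.12460126074599215 [-1.84856966 -0.19833886  2.92978859]
0.1359501189978377 194.5180055209332
travel [0.4, -1.4, -0.0]
travel [0.6, -2.8, -0.0]
travel [0.7, -4.3, -0.0]
travel [0.6, -5.7, -0.0]
travel [0.4, -7.1, -0.0]
travel [0.0, -8.5, -0.0]
```

Emit:
arm_command([
  {"travel":[0.2,-0.7,0],"roll":0,"fingers":8},
  {"travel":[0.4,-1.4,0],"roll":0,"fingers":8},
  {"travel":[0.5,-2.1,0],"roll":0,"fingers":8},
  {"travel":[0.6,-2.8,0],"roll":0,"fingers":8},
  {"travel":[0.65,-3.5,0],"roll":0,"fingers":8},
  {"travel":[0.7,-4.3,0],"roll":0,"fingers":8},
  {"travel":[0.65,-5.0,0],"roll":0,"fingers":8},
  {"travel":[0.6,-5.7,0],"roll":0,"fingers":8},
  {"travel":[0.5,-6.4,0],"roll":0,"fingers":8},
  {"travel":[0.4,-7.1,0],"roll":0,"fingers":8},
])

```text
time_s: 34.2
tcp_pos: [0.4875, 0.0054, 0.1065]
ee_rot: [[-0.839, -0.544, -0.001], [-0.544, 0.839, -0.001], [0.002, -0.0, -1.0]]
wrist_force: [-3.8, 1.8, 5.3]
gripper_width: 0.125
```

Emit:
arm_command([
  {"travel":[-0.1,-0.5,0],"roll":0,"fingers":8},
  {"travel":[-0.2,-0.9,0],"roll":0,"fingers":8},
  {"travel":[-0.3,-1.2,0],"roll":0,"fingers":8},
  {"travel":[-0.4,-1.5,0],"roll":0,"fingers":8},
  {"travel":[-0.4,-1.5,0],"roll":0,"fingers":8},
])

```text
time_s: 34.7
tcp_pos: [0.4977, -0.0041, 0.1064]
ee_rot: [[-0.84, -0.543, -0.004], [-0.543, 0.84, 0.0], [0.003, 0.002, -1.0]]
wrist_force: [-7.3, 6.0, 9.8]
gripper_width: 0.127
```

Run:
```python
from h import *
s=sense(); p=s['tcp_pos']; print(s['time_s'],p,s['gripper_width'],s['wrist_force'])
h=np.array([.584,.1026]); v=p[:2]-h; print(np.hypot(*v),np.degrees(np.arctan2(v[1],v[0]))%360)
```

```text
34.7 [ 0.497739   -0.00410744  0.10643705] 0.12690273902264765 [-7.31402503  5.96590151  9.75811445]
0.1372131119960291 231.04834778091538
```

Emit:
arm_command([
  {"travel":[-0.1,-0.3,0],"roll":0,"fingers":8},
  {"travel":[-0.1,-0.3,0],"roll":0,"fingers":8},
  {"travel":[-0.1,-0.3,0],"roll":0,"fingers":8},
])

```text
time_s: 35.0
tcp_pos: [0.4978, -0.0044, 0.1064]
ee_rot: [[-0.84, -0.542, -0.008], [-0.542, 0.84, 0.003], [0.006, 0.007, -1.0]]
wrist_force: [-15.5, 15.0, 14.9]
gripper_width: 0.126
```

Emit:
arm_command([
  {"travel":[0.1,0.5,0],"roll":0,"fingers":8},
  {"travel":[0.1,0.5,0],"roll":0,"fingers":40},
  {"travel":[0.1,0.5,0],"roll":0,"fingers":50},
  {"travel":[0.1,0.5,-3],"roll":0,"fingers":50},
  {"travel":[0.1,0.5,-8],"roll":0,"fingers":50},
  {"travel":[0.1,0.5,-13],"roll":0,"fingers":50},
  {"travel":[0.1,0.5,-18],"roll":0,"fingers":50},
  {"travel":[0.1,0.5,-18],"roll":0,"fingers":50},
])

```text
time_s: 35.8
tcp_pos: [0.5026, -0.0021, 0.294]
ee_rot: [[-0.839, -0.544, 0.017], [-0.544, 0.839, 0.002], [-0.015, -0.007, -1.0]]
wrist_force: [-0.0, 0.2, -0.8]
gripper_width: 0.497
```

Run:
```python
from h import *
s=sense(); print(s['time_s'],s['tcp_pos'],s['joints']); go(.632,-.136,.2,136,s); go(.632,-.136,.285,136,s)
```

```text
35.8 [ 0.502582   -0.00212061  0.29402343] [ 18.40785633   7.17350949 -11.0824981    0.18849072 -70.78975014
 -75.5079571 ]
travel [-3.4, -18.2, 9.6] roll -13.0 (or 167.0) j6 -75.5
travel [-3.6, -18.3, 1.1] roll -13.0 (or 167.0) j6 -75.5
```

Emit:
arm_command([
  {"travel":[-3.6,-18.3,1],"roll":-13,"fingers":50},
  {"travel":[-3.6,-18.3,1],"roll":-13,"fingers":50},
  {"travel":[-3.6,-18.3,1],"roll":-13,"fingers":50},
  {"travel":[-3.6,-18.3,1],"roll":-13,"fingers":50},
  {"travel":[-3.6,-18.3,1],"roll":-13,"fingers":50},
  {"travel":[-3.6,-18.3,1],"roll":-13,"fingers":50},
  {"travel":[-3.6,-18.3,1],"roll":-13,"fingers":50},
  {"travel":[-3.6,-18.3,1],"roll":-13,"fingers":50},
])

```text
time_s: 36.6
tcp_pos: [0.6276, -0.1353, 0.2769]
ee_rot: [[-0.694, -0.72, 0.001], [-0.72, 0.694, 0.0], [-0.001, -0.001, -1.0]]
wrist_force: [-0.3, 0.4, 0.1]
gripper_width: 0.501
```

```bash
python3 -W ignore - <<'E'
from lid import *
s,im,P=wcap('w9'); print(s['time_s'],s['tcp_pos']); check(P)
z=P[...,2]; k=(np.hypot(P[...,0]-.497,P[...,1]+.005)<.03)&(z>.12)&(z<.135); p=P[k].mean(0); print('band shut post',k.sum(),p)
print([(np.round(q['position'],3).tolist(),round(q['p'],2)) for q in search_frame('wrist','latch_post')])
i,d=capture('top'); Q=cloud('top',d); save('t2',cv2.resize(np.ascontiguousarray(i[150:310,220:420]),(800,600))); 
go(.632,-.136,.105,136)
E
```

```text
36.6 [ 0.62755338 -0.13527631  0.27689939]
disc plane [-0.0432 -0.0423  0.0783]
knob top 0 [nan nan nan]
bandpost 0 [nan nan nan]
latchpost 189 [ 0.63196871 -0.13723585  0.12593598]
band shut post 150 [ 0.4981366  -0.00456037  0.12541175]
[([0.633, -0.11, 0.069], 0.81)]
travel [-0.2, -0.3, 17.2] roll 0.0 (or -180.0) j6 -46.2
```

View pics/w9.png

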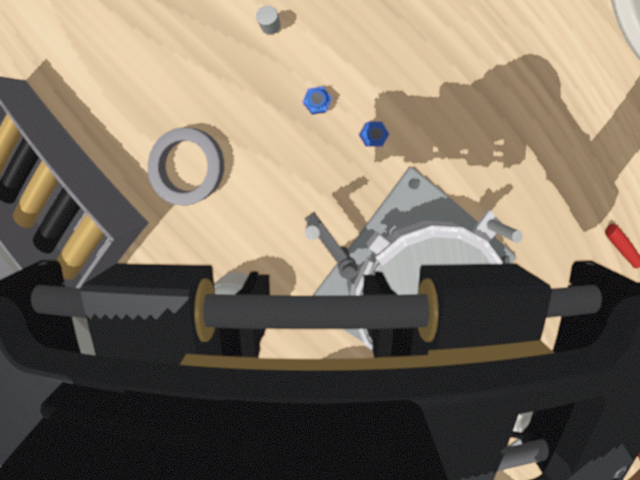

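Emit:
arm_command([
  {"travel":[-0.2,-0.4,5],"roll":0,"fingers":50},
  {"travel":[-0.2,-0.4,9],"roll":0,"fingers":50},
  {"travel":[-0.2,-0.4,12],"roll":0,"fingers":50},
  {"travel":[-0.2,-0.4,12],"roll":0,"fingers":50},
  {"travel":[-0.2,-0.4,15],"roll":0,"fingers":50},
  {"travel":[-0.2,-0.4,17.1],"roll":0,"fingers":50},
  {"travel":[-0.2,-0.4,17.1],"roll":0,"fingers":50},
  {"travel":[-0.2,-0.4,17.1],"roll":0,"fingers":8},
  {"travel":[-0.2,-0.4,17.1],"roll":0,"fingers":8},
  {"travel":[-0.2,-0.4,17.1],"roll":0,"fingers":8},
])

```text
time_s: 37.75
tcp_pos: [0.6334, -0.1373, 0.1074]
ee_rot: [[-0.695, -0.719, 0.004], [-0.719, 0.695, -0.0], [-0.002, -0.003, -1.0]]
wrist_force: [-0.4, -0.1, -0.4]
gripper_width: 0.315
```

Emit:
arm_command([
  {"travel":[0,0,0],"roll":0,"fingers":8},
  {"travel":[0,0,0],"roll":0,"fingers":8},
  {"travel":[0,0,0],"roll":0,"fingers":8},
])

```text
time_s: 38.05
tcp_pos: [0.6324, -0.1371, 0.1058]
ee_rot: [[-0.695, -0.719, 0.001], [-0.719, 0.695, 0.0], [-0.001, -0.0, -1.0]]
wrist_force: [-0.7, 2.1, 1.1]
gripper_width: 0.13
```

Run:
```python
from h import *
s=sense(); p=s['tcp_pos']; print(s['time_s'],p,s['gripper_width'],s['wrist_force'])
h=np.array([.6404,-.0773]); v=p[:2]-h; r=np.hypot(*v); a=np.degrees(np.arctan2(v[1],v[0]))%360; print(r,a)
for t in np.linspace(a,190.7,9)[1:]: go(h[0]+r*np.cos(np.radians(t)),h[1]+r*np.sin(np.radians(t)),p[2],None,s)
```

```text
38.05 [ 0.63240322 -0.1371039   0.10583077] 0.12968542627257898 [-0.68276549  2.09487383  1.11030261]
0.060336180002515435 262.38377174278696
travel [0.5, 0.8, -0.0]
travel [0.9, 1.7, -0.0]
travel [1.1, 2.6, -0.0]
travel [1.2, 3.5, -0.0]
travel [1.1, 4.5, -0.0]
travel [0.9, 5.4, -0.0]
travel [0.6, 6.3, -0.0]
travel [0.1, 7.1, -0.0]
```

Emit:
arm_command([
  {"travel":[0.5,0.8,0],"roll":0,"fingers":8},
  {"travel":[0.9,1.7,0],"roll":0,"fingers":8},
  {"travel":[1.1,2.6,0],"roll":0,"fingers":8},
  {"travel":[1.2,3.5,0],"roll":0,"fingers":8},
  {"travel":[1.1,4.5,0],"roll":0,"fingers":8},
  {"travel":[0.9,5.4,0],"roll":0,"fingers":8},
  {"travel":[0.6,6.3,0],"roll":0,"fingers":8},
  {"travel":[0.1,7.1,0],"roll":0,"fingers":8},
  {"travel":[0.1,7.1,0],"roll":0,"fingers":8},
])

```text
time_s: 38.95
tcp_pos: [0.5795, -0.0893, 0.1055]
ee_rot: [[-0.695, -0.719, -0.001], [-0.719, 0.695, -0.001], [0.002, -0.0, -1.0]]
wrist_force: [-1.5, -2.6, 1.3]
gripper_width: 0.127
```

Run:
```python
from h import *
s=sense(); p=s['tcp_pos']; print(s['time_s'],p,s['gripper_width'],s['wrist_force'])
h=np.array([.6404,-.0773]); v=p[:2]-h; r=np.hypot(*v); a=np.degrees(np.arctan2(v[1],v[0]))%360; print(r,a)
for t in (a-5,a-10,a-15): go(h[0]+r*np.cos(np.radians(t)),h[1]+r*np.sin(np.radians(t)),p[2],None,s)
```

```text
38.95 [ 0.57954321 -0.08933946  0.10546138] 0.12650691263218206 [-1.53830427 -2.6277894   1.29123961]
0.06203626120040489 191.19047588152156
travel [-0.3, 0.4, -0.0]
travel [-0.7, 0.8, -0.0]
travel [-1.1, 1.2, -0.0]
```

Emit:
arm_command([
  {"travel":[-0.2,0.2,0],"roll":0,"fingers":8},
  {"travel":[-0.3,0.4,0],"roll":0,"fingers":8},
  {"travel":[-0.5,0.6,0],"roll":0,"fingers":8},
  {"travel":[-0.5,0.6,0],"roll":0,"fingers":8},
  {"travel":[-0.5,0.6,0],"roll":0,"fingers":8},
])

```text
time_s: 39.45
tcp_pos: [0.5795, -0.0885, 0.1055]
ee_rot: [[-0.696, -0.718, -0.001], [-0.718, 0.696, -0.009], [0.008, -0.006, -1.0]]
wrist_force: [4.7, -28.3, -3.9]
gripper_width: 0.127
```

Emit:
arm_command([
  {"travel":[0.4,-0.5,0],"roll":0,"fingers":8},
  {"travel":[0.4,-0.5,0],"roll":0,"fingers":35},
  {"travel":[0.4,-0.5,0],"roll":0,"fingers":35},
  {"travel":[0.4,-0.5,0],"roll":0,"fingers":35},
  {"travel":[0.4,-0.5,-4],"roll":0,"fingers":35},
  {"travel":[0.4,-0.5,-9],"roll":0,"fingers":40},
  {"travel":[0.4,-0.5,-14],"roll":0,"fingers":40},
  {"travel":[7,-2,-19],"roll":0,"fingers":40},
  {"travel":[12,-2,-20],"roll":0,"fingers":40},
  {"travel":[16,-2,-20],"roll":0,"fingers":40},
])

```text
time_s: 40.45
tcp_pos: [0.4973, -0.194, 0.3038]
ee_rot: [[-0.693, -0.721, 0.004], [-0.721, 0.693, -0.0], [-0.003, -0.003, -1.0]]
wrist_force: [0.2, -0.7, 0.4]
gripper_width: 0.401
```

```bash
python3 -W ignore - <<'E'
from lid import *
s,im,P=wcap('w10'); print(s['time_s'],s['tcp_pos'],s['wrist_force']); 
i,d=capture('top'); Q=cloud('top',d); save('t3',cv2.resize(np.ascontiguousarray(i[150:310,220:420]),(800,600)))
i2,d2=capture('scene'); Q2=cloud('scene',d2)
for P in (P,Q,Q2):
    print('--'); check(P); z=P[...,2]
    for n,g in [('band',(.498,-.0046)),('latch',(.580,-.089)),('noz',(.606,.1765))]:
        k=(np.hypot(P[...,0]-g[0],P[...,1]-g[1])<.02)&(z>.119)&(z<.2); print(n,k.sum(),np.median(P[k],0))
E
```

```text
40.45 [ 0.49733001 -0.19404626  0.30384203] [ 0.24764067 -0.67489595  0.40206796]
--
disc plane [-0.0205 -0.1334  0.0724]
knob top 0 [nan nan nan]
bandpost 0 [nan nan nan]
latchpost 0 [nan nan nan]
band 0 [nan nan nan]
latch 129 [ 0.58057306 -0.09048684  0.12554127]
noz 0 [nan nan nan]
--
disc plane [-0.0085  0.002   0.0813]
knob top 0 [nan nan nan]
bandpost 0 [nan nan nan]
latchpost 0 [nan nan nan]
band 14 [ 0.49472304 -0.00102843  0.12685318]
latch 0 [nan nan nan]
noz 244 [0.60132177 0.1746188  0.18811455]
--
disc plane [-0.013  -0.0021  0.0808]
knob top 114 [0.60502563 0.01005703 0.10698124]
bandpost 0 [nan nan nan]
latchpost 0 [nan nan nan]
band 31 [ 0.50011124 -0.00683899  0.12545522]
latch 38 [ 0.58420799 -0.09271136  0.1251472 ]
noz 307 [0.60794874 0.16825474 0.18040073]
```

View pics/t3.png

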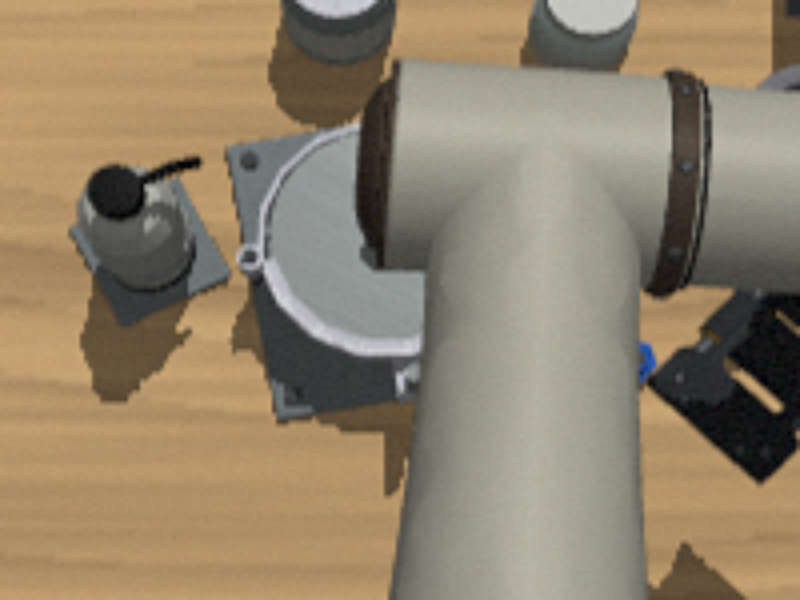

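Run:
```python
from h import *
go(.590,-.135,.20,101)
```

```text
travel [-10.8, -2.6, 10.3] roll 34.8 (or -145.2) j6 -40.1
```

Emit:
arm_command([
  {"travel":[-10.8,-2.6,0],"roll":35,"fingers":0},
  {"travel":[-10.8,-2.6,0],"roll":35,"fingers":0},
  {"travel":[-10.8,-2.6,0],"roll":35,"fingers":0},
  {"travel":[-10.8,-2.6,5],"roll":35,"fingers":0},
  {"travel":[-10.8,-2.6,10],"roll":35,"fingers":0},
  {"travel":[-10.8,-2.6,15],"roll":35,"fingers":0},
  {"travel":[-10.8,-2.6,18],"roll":35,"fingers":0},
  {"travel":[-10.8,-2.6,19.8],"roll":35,"fingers":0},
  {"travel":[-10.8,-2.6,19.8],"roll":35,"fingers":0},
  {"travel":[-10.8,-2.6,19.8],"roll":35,"fingers":0},
])

```text
time_s: 41.6
tcp_pos: [0.5915, -0.1336, 0.1034]
ee_rot: [[-0.981, -0.192, -0.0], [-0.192, 0.981, -0.0], [0.001, -0.0, -1.0]]
wrist_force: [0.2, 0.3, 0.7]
gripper_width: 0.003
```

Run:
```python
from h import *
s=sense(); print(s['time_s'],s['tcp_pos'],s['gripper_width'],s['wrist_force'],s['ee_rot']); go(.585,-.112,.105,101,s)
```

```text
41.6 [ 0.59146027 -0.13355709  0.10340333] 0.003375476842371701 [0.17155306 0.34830923 0.72094019] [[-9.81420130e-01 -1.91870569e-01 -4.61418096e-04]
 [-1.91870461e-01  9.81420223e-01 -2.68704113e-04]
 [ 5.04401461e-04 -1.75179123e-04 -9.99999857e-01]]
travel [0.2, 2.2, -0.2] roll 0.1 (or -179.9) j6 -81.5
```

Emit:
arm_command([
  {"travel":[0.2,0.8,0],"roll":0,"fingers":0},
  {"travel":[0.2,1.3,0],"roll":0,"fingers":0},
  {"travel":[0.2,1.8,0],"roll":0,"fingers":0},
  {"travel":[0.2,2.2,0],"roll":0,"fingers":0},
  {"travel":[0.2,2.2,0],"roll":0,"fingers":0},
])

```text
time_s: 42.1
tcp_pos: [0.5847, -0.1128, 0.1042]
ee_rot: [[-0.982, -0.191, 0.001], [-0.191, 0.982, 0.0], [-0.001, -0.0, -1.0]]
wrist_force: [-0.2, 0.7, 0.2]
gripper_width: 0.001
```

Emit:
arm_command([
  {"travel":[0,0.3,0],"roll":0,"fingers":0},
  {"travel":[0,0.6,0],"roll":0,"fingers":0},
  {"travel":[0,0.8,0],"roll":0,"fingers":0},
  {"travel":[0,0.8,0],"roll":0,"fingers":0},
])

```text
time_s: 42.5
tcp_pos: [0.583, -0.1056, 0.1036]
ee_rot: [[-0.982, -0.19, -0.0], [-0.19, 0.982, -0.0], [0.0, -0.0, -1.0]]
wrist_force: [0.6, -0.6, -0.0]
gripper_width: 0.006
```

Emit:
arm_command([
  {"travel":[0,0.2,0],"roll":0,"fingers":0},
  {"travel":[0,0.4,0],"roll":0,"fingers":0},
  {"travel":[0,0.4,0],"roll":0,"fingers":0},
])

```text
time_s: 42.8
tcp_pos: [0.5828, -0.1046, 0.1037]
ee_rot: [[-0.982, -0.19, 0.001], [-0.19, 0.982, -0.004], [0.0, -0.004, -1.0]]
wrist_force: [3.6, -13.3, -2.5]
gripper_width: 0.004
```

Emit:
arm_command([
  {"travel":[0,-2,0],"roll":0,"fingers":0},
  {"travel":[0,-3,0],"roll":0,"fingers":0},
  {"travel":[0,-5,-5],"roll":0,"fingers":0},
  {"travel":[2,-9,-10],"roll":0,"fingers":0},
  {"travel":[5,-13,-15],"roll":0,"fingers":0},
  {"travel":[8,-17,-18],"roll":0,"fingers":0},
  {"travel":[8,-21,-18],"roll":0,"fingers":0},
  {"travel":[8,-25,-18],"roll":0,"fingers":0},
  {"travel":[8,-25,-18],"roll":0,"fingers":0},
  {"travel":[8,-25,-18],"roll":0,"fingers":0},
])

```text
time_s: 43.8
tcp_pos: [0.551, -0.3648, 0.2833]
ee_rot: [[-0.983, -0.186, 0.0], [-0.186, 0.983, 0.0], [-0.0, -0.0, -1.0]]
wrist_force: [0.5, 1.0, -0.6]
gripper_width: 0.005
```

```bash
python3 -W ignore - <<'E'
from lid import *
s=sense(); print(s['time_s'],s['tcp_pos'],s['wrist_force']); 
i,d=capture('top'); Q=cloud('top',d); save('t4',cv2.resize(np.ascontiguousarray(i[150:310,220:420]),(800,600)))
i2,d2=capture('scene'); Q2=cloud('scene',d2)
for P in (Q,Q2):
    print('--'); check(P); z=P[...,2]
    for n,g in [('band',(.498,-.0046)),('latch',(.580,-.089)),('noz',(.606,.1765))]:
        k=(np.hypot(P[...,0]-g[0],P[...,1]-g[1])<.015)&(z>.119)&(z<.2); print(n,k.sum(),np.median(P[k],0))
E
```

```text
43.8 [ 0.5510179  -0.36475742  0.28330301] [ 0.52830242  0.98427148 -0.64139436]
--
disc plane [-0.0111 -0.0015  0.0814]
knob top 80 [0.5993806  0.01573515 0.10896286]
bandpost 0 [nan nan nan]
latchpost 0 [nan nan nan]
band 19 [ 0.49435758 -0.00113472  0.12700639]
latch 22 [ 0.57823493 -0.086816    0.12689888]
noz 139 [0.60513813 0.1747268  0.18921466]
--
disc plane [-0.0134 -0.0015  0.0808]
knob top 115 [0.60532306 0.00964592 0.10728003]
bandpost 0 [nan nan nan]
latchpost 0 [nan nan nan]
band 32 [ 0.49944585 -0.00752662  0.12508768]
latch 36 [ 0.58403817 -0.09160954  0.12513752]
noz 165 [0.60596505 0.17070497 0.18600125]
```

View pics/t4.png

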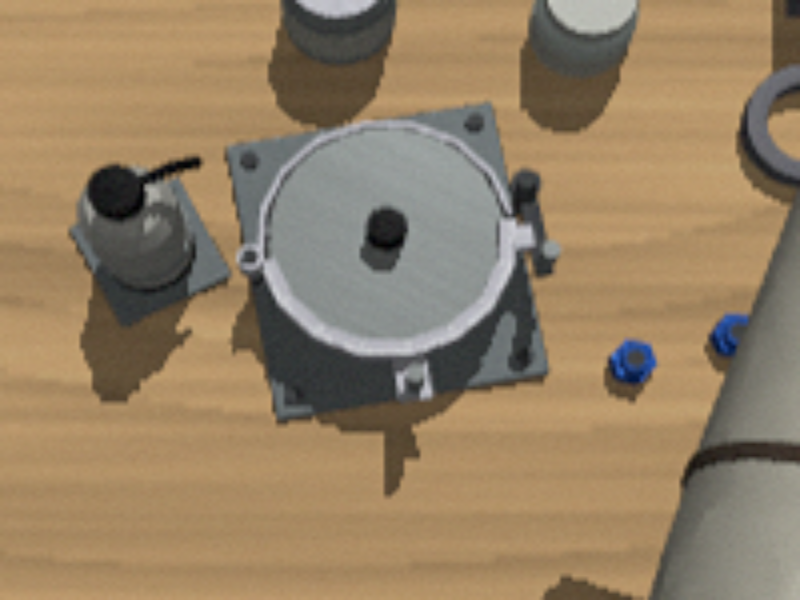

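The picture shows the lid knob at (386,230) with the band closed all round, the latch lying across the band joint at (540,245), and the cap up at (117,190). Both blue look-alikes are still on the bench at (632,362) and (733,333).

```bash
python3 -c "
from station import *
print(finish_job())"
```

```text
the job is handed in; nothing more can be done
None
```

I completed the whole sequence and handed it in at about 44 s of the 192 s allowed. The hand-in gives no verdict.

- **Couplings:** There were four, and all were standing in the pot when last seen, before the lid went on. The two blue look-alikes were left alone.
- **Nozzle cap:** I pressed it down to its stop twice, with 19 N and then 27 N at the wrist, and lifted clear each time. The last view has the cap top at 0.186–0.189 m; fully up is 0.188 m.
- **Lid:** The wrist camera put the knob within 0.5 mm of the pot's axis. The disc top was at 0.0803 m (0.080 m expected) and tilted about 0.005 rad.
- **Band:** It is against its stop, with the post within about 0.3° of where I calculated it should sit when shut.
- **Latch:** It is against its stop. A wrist-camera measurement after release put it about 2° (0.035 rad) off, so I nudged it again. It moved less than about 1 mm before stopping at 13 N.

**What disagreed:** The top and scene cameras differ from the wrist camera by about 2–6 mm, and from each other by up to 8 mm. I used the wrist camera for position and took the other two only as a picture check. I did not measure the positions of the other bench items, but the arm was never commanded into contact with them.

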